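# Check the plug followers back into the clip dock

## Robot

A 7-joint arm with a two-finger parallel gripper is mounted at the origin on a cart in front of the work surface, level with it; the furniture and walls round the work are solid. World frame = base frame: x ahead of the robot, y to its left, z up, the work surface at z = 0. Lengths are in m, angles in rad, forces in N, time in s.
With the tool pointing down it reaches from about 0.4 to 0.875 m from the base axis. Payload 19.3 kg.
Tool frame: the origin (TCP) lies midway between the tips of the shut fingers; the grasp point (between the pads) lies 19 mm behind it; z points along the fingers, y is the line along which they close (so a half turn about z gives the same grasp; the last joint's range is limited). The gripper opens to 85 mm and grips with 20 to 120 N. Pads are 22 mm wide; open, the fingers measure 114 mm over their backs; the gripper's body (76 mm by 85 mm) begins 54 mm behind the grasp point. The pads swing forward as they close: fully open they stand 13 mm farther back than shut.
Start: joints at [1.267, 0.521, -0.036, 1.599, 0.021, 1.021, -0.113], TCP at [0.145, -0.608, 0.231] pointing down, gripper open.
Joint ranges: [-2.91, 2.91], [-0.3, 2.13], [-1.5, 1.42], [0.17, 2.43], [-1.26, 4.41], [0.16, 1.93], [-2.52, 2.52]. Speed limits (rad/s): [1.89, 1.89, 2.39, 2.39, 3.01, 3.01, 3.01].

## Interface

Orientations are given as [roll, pitch, yaw] about the fixed x, y, z axes, in that order (R = Rz(yaw) Ry(pitch) Rx(roll)).
In Python, from workcell import telemetry, grab_frame, calibration, bot, outline_of, landmark_of gives the robot as it stands. The module is installed in compiled form; this text tells all that it offers.
- The arm moves only by the shell command python3 -m inch 'ROWS' [FORCE]. ROWS is JSON, a list of rows, each a list of 7 numbers: the shift along the tool's x, y, z in m, then the turn, a rotation vector about the tool's x, y, z in rad, then the closure, from 0 (fully open) to 1 (shut). A call has 1 to 5 rows; each row shifts and turns the commanded pose from where the row before left it, along the tool's axes as they then stand; what a row does not reach is not made up. A row lasts 1/10 s, in which the tool goes at most 50 mm and 8.59 degrees, less where a joint would pass 70% of its speed; a pose out of reach is approached as far as the arm can. A call is refused whole if a number of a shift passes 0.05 or a number of a turn 0.15, either way. A call with a gripper value outside its range is refused whole. The fingers move at their own pace and stop on an object; FORCE is the grip in N (left out, the last holds). Time passes only in rows, so rows that do not move let the fingers close. It gives the time, the measured TCP pose, the force, the opening and the grip force at its end, in the units of the state.
- telemetry.observe(): the state, without advancing time (a new reading comes with each control period).
- grab_frame(name): name is "scene" or "top"; returns the picture (420x560x3 uint8, red, green, blue); there is no depth.
- calibration(name): a dict with "fovy" (degrees; the focal length in pixels is half the picture's height over the tangent of half this angle, whatever the lens; pixels are square), "cx", "cy" (the principal point, pixels), "pose" (4x4, takes a point from camera to world coordinates). Camera axes: x right, y down, z forward; pixel columns grow to the right and rows downward; lengths in m; the calibration is good to about 2 mm. A picture is of the moment at which its call begins. calibration takes no time and is no camera call.
- bot.job_done(): hands the job in; it is judged then, once.
Trained networks look in the newest picture that a camera, given by its name, has taken for a name from the list of things; names that differ only in an ending like _2 or _b are one class to them, and where a whole thing is asked for, a point or a joint stands for the part that bears it (a point fixed in the world has none). Each returns a list of dicts, best first, with "score" (0 to 1); they miss things now and then, are a little off and sometimes report something else, mostly with a low value. They report only what shows in the picture. A call takes as long as a camera call. They do not tell look-alikes from the thing itself.
- outline_of(label, camera): "region" (420x560 bool, what is visible of it) and "rect" ([left, top, right, bottom] in pixels, round what is visible of it).
- landmark_of(label, camera): "xy" ([column, row] in pixels: a listed point, or the origin of a listed thing).
The state is a dict: "clock": time; "qpos": joint angles; "qd": joint speeds; "joint_efforts": joint torques, N m; "position": TCP position; "tool_rot": TCP orientation; "force": force on the tool from outside, world axes, zero at the start; "moment": the same for the moment, N m; "grip_width": finger opening in m; "finger_force": force on a finger pad.
Only numpy, scipy, OpenCV 4.12 (cv2) and the standard library are available. Lean on these libraries where they do the work, as an engineer would, in place of code of your own. Each camera call takes 0.05 s, during which the arm holds its last target. There are 200 camera calls.

## Task

Wake the tool dock by pressing the three small keys of the keypad right down one at a time, in the order left, right, middle, and let each come back up. Then put away every plug follower rod that lies on the bench: snap each sideways into a pair of spring clips of its own on the dock, fully home in both clips and about centred between the end rails, and once they are all in, press the large key right down and let it come back up to log them. Leave the oil bottle, lock cylinder, padlock and tape measure where they are.

Things in the scene. Friction and masses are not known exactly. Their poses are not given: they have to be found in the camera images.
- dock: fixed grey clip dock, base plate 128 x 214 x 10 mm (x, y, z), origin under its centre on the bench. Four slots along its y, 50 mm apart; each has two upright C-shaped spring-steel clips 8 mm wide, 32 mm either side of the slot's middle along x. Flared clip tips reach 56 mm above the bench; 56 mm between a slot's clips is free for fingers down to z = 12 mm. End rails 44 mm high, 116 mm apart.
- slot_1 (a point): slot 1 (y = +75 mm on the dock): where the middle of a seated rod's axis lies, 40 mm above the bench, half-way between its clips; x along the seated rod, z up. The flares catch a rod up to 3 mm off line. Pressed straight down (5 to 20 N) it springs the jaws apart and snaps onto rigid saddles; the jaws then hold it; a firm pull up takes it out.
- slot_2 (a point): slot 2 (y = +25 mm on the dock): where the middle of a seated rod's axis lies, 40 mm above the bench, half-way between its clips; x along the seated rod, z up. The flares catch a rod up to 3 mm off line. Pressed straight down (5 to 20 N) it springs the jaws apart and snaps onto rigid saddles; the jaws then hold it; a firm pull up takes it out.
- slot_3 (a point): slot 3 (y = -25 mm on the dock): where the middle of a seated rod's axis lies, 40 mm above the bench, half-way between its clips; x along the seated rod, z up. The flares catch a rod up to 3 mm off line. Pressed straight down (5 to 20 N) it springs the jaws apart and snaps onto rigid saddles; the jaws then hold it; a firm pull up takes it out.
- slot_4 (a point): slot 4 (y = -75 mm on the dock): where the middle of a seated rod's axis lies, 40 mm above the bench, half-way between its clips; x along the seated rod, z up. The flares catch a rod up to 3 mm off line. Pressed straight down (5 to 20 N) it springs the jaws apart and snaps onto rigid saddles; the jaws then hold it; a firm pull up takes it out.
- rod_1_mid (a point): centre of plug follower rod 1: a plain straight steel rod 100 mm long and 12 mm thick, 40 to 85 g, lying on the bench (axis 6 mm above it); this point is the middle of its axis, x runs along the rod. All rods are alike in size and fit any slot; they can roll; some may be absent.
- rod_2_mid (a point): centre of plug follower rod 2: a plain straight brass rod 100 mm long and 12 mm thick, 40 to 85 g, lying on the bench (axis 6 mm above it); this point is the middle of its axis, x runs along the rod. All rods are alike in size and fit any slot; they can roll; some may be absent.
- rod_3_mid (a point): centre of plug follower rod 3: a plain straight steel rod 100 mm long and 12 mm thick, 40 to 85 g, lying on the bench (axis 6 mm above it); this point is the middle of its axis, x runs along the rod. All rods are alike in size and fit any slot; they can roll; some may be absent.
- rod_4_mid (a point): centre of plug follower rod 4: a plain straight brass rod 100 mm long and 12 mm thick, 40 to 85 g, lying on the bench (axis 6 mm above it); this point is the middle of its axis, x runs along the rod. All rods are alike in size and fit any slot; they can roll; some may be absent.
- key_left (a joint): travel of the left small key (farther row, +y end) in m: 0 up, 0.006 fully down; springs back by itself, fully down takes 4 N
- key_left_top (a point): middle of the top face of the left small key (farther row, +y end), a round white key of radius 11 mm, about 46 mm above the bench when up; it moves down with the key; its black collar of radius 19 mm stands 10 mm lower than the top of the raised key. Keys of the row are 42 mm apart, the large one 48 mm nearer than the middle one. Left is the robot's left.
- key_middle (a joint): travel of the middle small key (farther row) in m: 0 up, 0.006 fully down; springs back by itself, fully down takes 4 N
- key_middle_top (a point): middle of the top face of the middle small key (farther row), a round white key of radius 11 mm, about 46 mm above the bench when up; it moves down with the key; its black collar of radius 19 mm stands 10 mm lower than the top of the raised key. Keys of the row are 42 mm apart, the large one 48 mm nearer than the middle one. Left is the robot's left.
- key_right (a joint): travel of the right small key (farther row, -y end) in m: 0 up, 0.006 fully down; springs back by itself, fully down takes 4 N
- key_right_top (a point): middle of the top face of the right small key (farther row, -y end), a round white key of radius 11 mm, about 46 mm above the bench when up; it moves down with the key; its black collar of radius 19 mm stands 10 mm lower than the top of the raised key. Keys of the row are 42 mm apart, the large one 48 mm nearer than the middle one. Left is the robot's left.
- key_lock (a joint): travel of the large key (alone in the row nearer the robot) in m: 0 up, 0.006 fully down; springs back by itself, fully down takes 4 N
- key_lock_top (a point): middle of the top face of the large key (alone in the row nearer the robot), a round white key of radius 18 mm, about 46 mm above the bench when up; it moves down with the key; its black collar of radius 26 mm stands 10 mm lower than the top of the raised key. Keys of the row are 42 mm apart, the large one 48 mm nearer than the middle one. Left is the robot's left.
- oil_mid (a point): oil bottle with a long tip, 37 mm across, 122 mm tall, standing behind the rods; its centre. To be left alone.
- cylinder_mid (a point): brass lock cylinder 35 mm across, 30 mm tall, nearer the robot than the rods; its centre. To be left alone.
- padlock_mid (a point): brass padlock lying flat, 68 x 42 x 17 mm, nearer the robot than the rods; its centre. To be left alone.
- tape_mid (a point): tape measure 34 x 72 x 58 mm standing behind the dock and keypad; its centre. To be left alone. (The solid red key cutter also stands behind the dock, from x = 0.55 m on, up to about 0.2 m high; its lever's black ball juts forward to x = 0.52 m at y = 0.065 m, 110 to 140 mm high: swing clear of it.)
Not all that is in view belongs to the job. Leave any pink look-alike of the part that bears rod_1_mid alone.

How it is judged:
On the way, in this order (a step that is already met when the one before it is completed fails the run):
1. the left small key is pressed right down, no other key with it (value of joint key_left above 0.0045 m and value of joint each of key_right, key_middle, key_lock below 0.002 m), for 0.05 s.
2. the right small key is pressed right down, no other key with it (value of joint key_right above 0.0045 m and value of joint each of key_left, key_middle, key_lock below 0.002 m), for 0.05 s.
3. the middle small key is pressed right down, no other key with it (value of joint key_middle above 0.0045 m and value of joint each of key_left, key_right, key_lock below 0.002 m), for 0.05 s.
4. every rod present is home in a pair of clips (((distance between rod_1_mid and slot_1 below 0.012 m and z of rod_1_mid in the frame of slot_1 between -0.003 and 0.003 m and angle between the x axis of rod_1_mid and the x axis of slot_1, either way round below 0.06 rad) or (distance between rod_1_mid and slot_2 below 0.012 m and z of rod_1_mid in the frame of slot_2 between -0.003 and 0.003 m and angle between the x axis of rod_1_mid and the x axis of slot_2, either way round below 0.06 rad) or (distance between rod_1_mid and slot_3 below 0.012 m and z of rod_1_mid in the frame of slot_3 between -0.003 and 0.003 m and angle between the x axis of rod_1_mid and the x axis of slot_3, either way round below 0.06 rad) or (distance between rod_1_mid and slot_4 below 0.012 m and z of rod_1_mid in the frame of slot_4 between -0.003 and 0.003 m and angle between the x axis of rod_1_mid and the x axis of slot_4, either way round below 0.06 rad)) and ((distance between rod_2_mid and slot_1 below 0.012 m and z of rod_2_mid in the frame of slot_1 between -0.003 and 0.003 m and angle between the x axis of rod_2_mid and the x axis of slot_1, either way round below 0.06 rad) or (distance between rod_2_mid and slot_2 below 0.012 m and z of rod_2_mid in the frame of slot_2 between -0.003 and 0.003 m and angle between the x axis of rod_2_mid and the x axis of slot_2, either way round below 0.06 rad) or (distance between rod_2_mid and slot_3 below 0.012 m and z of rod_2_mid in the frame of slot_3 between -0.003 and 0.003 m and angle between the x axis of rod_2_mid and the x axis of slot_3, either way round below 0.06 rad) or (distance between rod_2_mid and slot_4 below 0.012 m and z of rod_2_mid in the frame of slot_4 between -0.003 and 0.003 m and angle between the x axis of rod_2_mid and the x axis of slot_4, either way round below 0.06 rad)) and ((distance between rod_3_mid and slot_1 below 0.012 m and z of rod_3_mid in the frame of slot_1 between -0.003 and 0.003 m and angle between the x axis of rod_3_mid and the x axis of slot_1, either way round below 0.06 rad) or (distance between rod_3_mid and slot_2 below 0.012 m and z of rod_3_mid in the frame of slot_2 between -0.003 and 0.003 m and angle between the x axis of rod_3_mid and the x axis of slot_2, either way round below 0.06 rad) or (distance between rod_3_mid and slot_3 below 0.012 m and z of rod_3_mid in the frame of slot_3 between -0.003 and 0.003 m and angle between the x axis of rod_3_mid and the x axis of slot_3, either way round below 0.06 rad) or (distance between rod_3_mid and slot_4 below 0.012 m and z of rod_3_mid in the frame of slot_4 between -0.003 and 0.003 m and angle between the x axis of rod_3_mid and the x axis of slot_4, either way round below 0.06 rad)) and ((distance between rod_4_mid and slot_1 below 0.012 m and z of rod_4_mid in the frame of slot_1 between -0.003 and 0.003 m and angle between the x axis of rod_4_mid and the x axis of slot_1, either way round below 0.06 rad) or (distance between rod_4_mid and slot_2 below 0.012 m and z of rod_4_mid in the frame of slot_2 between -0.003 and 0.003 m and angle between the x axis of rod_4_mid and the x axis of slot_2, either way round below 0.06 rad) or (distance between rod_4_mid and slot_3 below 0.012 m and z of rod_4_mid in the frame of slot_3 between -0.003 and 0.003 m and angle between the x axis of rod_4_mid and the x axis of slot_3, either way round below 0.06 rad) or (distance between rod_4_mid and slot_4 below 0.012 m and z of rod_4_mid in the frame of slot_4 between -0.003 and 0.003 m and angle between the x axis of rod_4_mid and the x axis of slot_4, either way round below 0.06 rad))), for 0.2 s.
5. the large key is pressed right down, no other key with it (value of joint key_lock above 0.0045 m and value of joint each of key_left, key_right, key_middle below 0.002 m), for 0.05 s.
At the end, for the whole second after the job is handed in: Every rod present lies home in a pair of clips of its own: its middle within 12 mm of the slot's seat point, its axis within 3 mm of the seated height and within 0.06 rad of the slot's axis, released, and stays so for a second; all four keys are up again (less than 1.5 mm down) (all of step 4 and value of joint each of key_left, key_right, key_middle, key_lock below 0.0015 m); the robot touches nothing.
It fails at once if two keys are pressed at the same time (both more than 3 mm down) (value of joint each of key_left, key_right above 0.003 m or value of joint each of key_left, key_middle above 0.003 m or value of joint each of key_left, key_lock above 0.003 m or value of joint each of key_right, key_middle above 0.003 m or value of joint each of key_right, key_lock above 0.003 m or value of joint each of key_middle, key_lock above 0.003 m).
It fails at once if the oil bottle is tipped over (tilt over 0.6 rad) (angle between oil_mid's own z axis and vertical above 0.6 rad).
It fails at once if the oil bottle, lock cylinder, padlock or tape measure is moved by more than 40 mm (distance of any of oil_mid, cylinder_mid, padlock_mid, tape_mid from where it was at the start of the episode above 0.04 m).
Of rod_1, rod_2, rod_3, rod_4 only 3 to 4 are there at a start; the rules pass over those that are not, and their reading is None.
At some moment in a run one of rod_1, rod_2, rod_3, rod_4 may be knocked a few centimetres aside while the robot is not near it.
Once in a run the grip may slacken for a moment while it holds something.
It also fails if it takes over 210 s, if anything falls off the work surface, if the arm or the gripper's body presses on something with over 40 N, if the wrist force passes 120 N, or if a joint passes its speed limit or range.

## Working session

There is one attempt and no reset: what is moved stays moved. The work goes in short steps, Python scripts to look and compute and a shell command to move; the robot and the scene stay as the last step left them, time stands still between calls to the robot, and variables do not carry over. Pictures are saved under pics/ and viewed, at most 14 in all, crops included, and the job is handed in when it is done.

```bash
mkdir -p pics
cat > h.py <<'E'
import numpy as np, cv2
from workcell import telemetry, grab_frame, calibration, bot, outline_of, landmark_of
def snap(cam,name=None):
    im=grab_frame(cam)
    if name: cv2.imwrite(f'pics/{name}.png',im[:,:,::-1])
    return im
def ray(cam,xy,z):
    c=calibration(cam);f=210/np.tan(np.radians(c['fovy'])/2);T=np.array(c['pose'])
    d=T[:3,:3]@np.array([(xy[0]-c['cx'])/f,(xy[1]-c['cy'])/f,1]);o=T[:3,3]
    return o+d*(z-o[2])/d[2]
def proj(cam,p):
    c=calibration(cam);f=210/np.tan(np.radians(c['fovy'])/2);T=np.array(c['pose'])
    q=T[:3,:3].T@(np.array(p)-T[:3,3]);return np.array([c['cx']+f*q[0]/q[2],c['cy']+f*q[1]/q[2]])
E
python3 - <<'E'
from h import *
np.set_printoptions(precision=4,suppress=True)
s=telemetry.observe();print(s)
for c in('scene','top'):
    snap(c,c+'0');k=calibration(c);print(c,k)
    for n,z in [('key_left_top',.046),('key_middle_top',.046),('key_right_top',.046),('key_lock_top',.046),('slot_1',.04),('slot_2',.04),('slot_3',.04),('slot_4',.04),('rod_1_mid',.006),('rod_2_mid',.006),('dock',0)]:
        for r in landmark_of(n,c)[:5]: print(c,n,round(r['score'],2),np.array(r['xy']).round(1),ray(c,r['xy'],z)[:2])
E
```

```text
{'clock': 0.0, 'qpos': array([ 1.2668,  0.522 , -0.0364,  1.6   ,  0.0212,  1.0211, -0.1128]), 'qd': array([-0.0027, -0.0008, -0.001 ,  0.0008,  0.0013, -0.0004,  0.0001]), 'joint_efforts': array([ -0.0019, -92.7128,   1.9793, -36.9945,   0.0177,   0.008 ,
        -0.    ]), 'position': array([ 0.1447, -0.6077,  0.2307]), 'tool_rot': array([-3.1405,  0.0001,  0.2338]), 'force': array([ 0.309 ,  0.2898, -0.2817]), 'moment': array([-0.0164, -0.0323, -0.0133]), 'finger_force': 0.0, 'grip_width': 0.08522428198118409}
scene {'fovy': 51.38503111501056, 'cx': 275.88561540551564, 'cy': 216.37050174115615, 'pose': array([[-0.636 , -0.3869,  0.6677, -0.2698],
       [-0.7715,  0.3382, -0.5389,  0.6562],
       [-0.0173, -0.8579, -0.5136,  0.6438],
       [ 0.    ,  0.    ,  0.    ,  1.    ]])}
scene key_left_top 0.58 [148.9 277.7] [0.4888 0.4025]
scene key_left_top 0.19 [405.  203.4] [ 0.3253 -0.2857]
scene key_left_top 0.15 [263.2 245.6] [0.4219 0.1388]
scene key_middle_top 0.45 [166.9 270.9] [0.4847 0.3614]
scene key_right_top 0.47 [184.6 262. ] [0.488 0.315]
scene key_lock_top 0.69 [176.6 2
[... 1853 characters left out ...]
top slot_2 0.7 [237.6 219.4] [0.4336 0.1903]
top slot_3 0.96 [291.9 223.7] [0.4446 0.0369]
top slot_3 0.89 [274.2 221.8] [0.4424 0.0871]
top slot_3 0.83 [257.7 222. ] [0.4348 0.133 ]
top slot_3 0.7 [237.6 219.4] [0.4336 0.1903]
top slot_4 0.96 [291.9 223.7] [0.4446 0.0369]
top slot_4 0.89 [274.2 221.8] [0.4424 0.0871]
top slot_4 0.83 [257.7 222. ] [0.4348 0.133 ]
top slot_4 0.7 [237.6 219.4] [0.4336 0.1903]
top rod_1_mid 0.71 [371.3 227.2] [ 0.4749 -0.1906]
top rod_1_mid 0.43 [333.4 236. ] [ 0.433  -0.0859]
top rod_1_mid 0.34 [384.3 269.4] [ 0.3599 -0.2413]
top rod_2_mid 0.38 [182.7 208.9] [0.4457 0.3576]
top dock 0.84 [268.9 220.4] [0.451 0.105]
top dock 0.56 [397.6 224.4] [ 0.4957 -0.266 ]
```

View pics/top0.png

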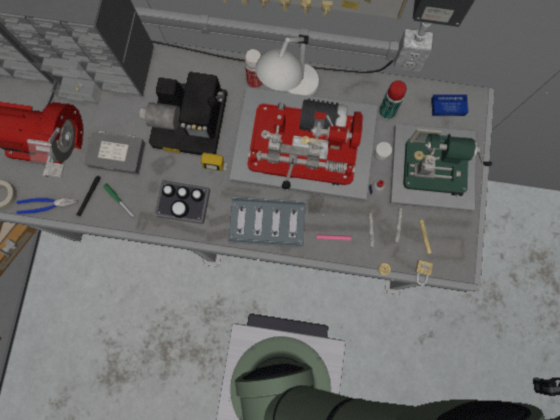

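View pics/scene0.png

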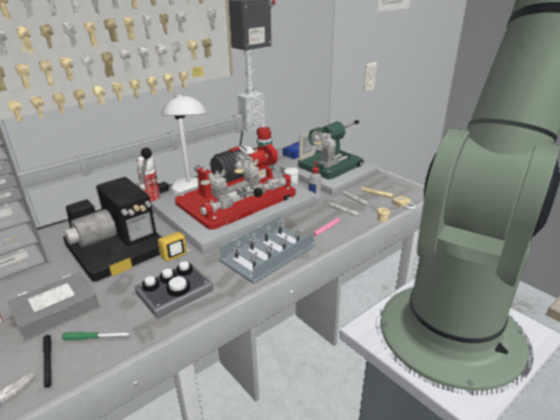

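Run:
```python
from h import *
np.set_printoptions(precision=4,suppress=True)
t=cv2.imread('pics/top0.png');s=cv2.imread('pics/scene0.png')
for cam,im,box in(('top',t,(150,175,215,225)),('scene',s,(130,255,215,310))):
    x0,y0,x1,y1=box;g=im[y0:y1,x0:x1].min(2)
    n,l,st,c=cv2.connectedComponentsWithStats((g>150).astype('uint8'))
    for i in range(1,n):
        if st[i,4]>12:
            w=np.where(l==i,g.astype(float)-100,0);yy,xx=np.mgrid[:g.shape[0],:g.shape[1]]
            p=np.array([(w*xx).sum(),(w*yy).sum()])/w.sum()+[x0,y0];print(cam,p,st[i,4],ray(cam,p,.046)[:2])
a=cv2.resize(t[185:255,150:310],None,fx=5,fy=5,interpolation=cv2.INTER_CUBIC)
b=cv2.resize(t[200:280,355:435],None,fx=6,fy=6,interpolation=cv2.INTER_CUBIC)
c=cv2.resize(s[205:285,210:320],None,fx=7,fy=7,interpolation=cv2.INTER_CUBIC)
for n,i in zip('abc',(a,b,c)):cv2.imwrite(f'pics/crop_{n}.png',i);print(i.shape)
```

```text
top [167.238  189.4287] 29 [0.4879 0.4023]
top [181.5923 191.5225] 31 [0.488  0.3607]
top [196.3567 193.7948] 29 [0.4878 0.318 ]
top [178.2096 207.9575] 100 [0.4397 0.361 ]
scene [206.1744 269.5456] 178 [0.4317 0.2924]
scene [153.8223 272.7062] 547 [0.4979 0.3865]
scene [183.6772 264.3141] 84 [0.4817 0.321 ]
scene [177.3927 282.808 ] 182 [0.4325 0.3636]
scene [205.8088 296.1518] 65 [0.3561 0.3399]
scene [139.6671 306.3713] 73 [0.4163 0.4569]
scene [209.0936 307.0508] 60 [0.324  0.3521]
(350, 800, 3)
(480, 480, 3)
(560, 770, 3)
```

View pics/crop_a.png

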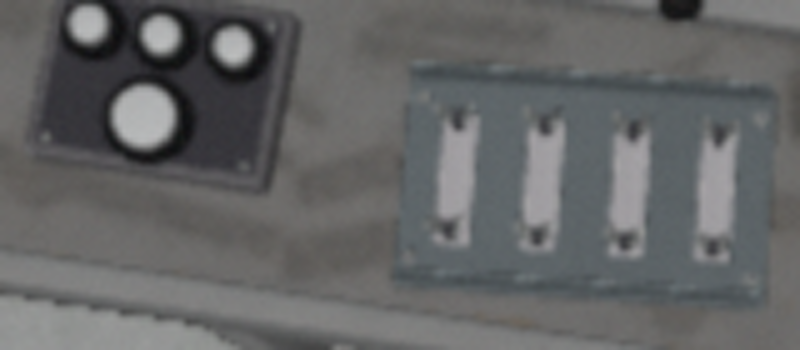

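View pics/crop_b.png

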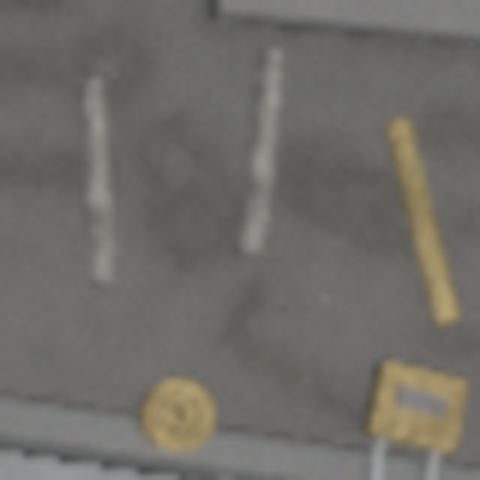

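View pics/crop_c.png

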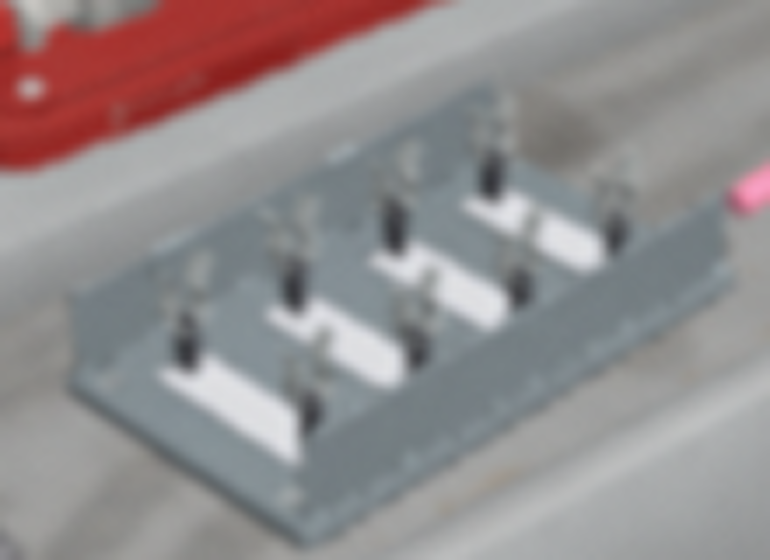

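```bash
cat >> h.py <<'E'
def comps(im,mask,box,amin,cam,z):
    x0,y0,x1,y1=box;m=mask[y0:y1,x0:x1].astype('uint8')
    n,l,st,c=cv2.connectedComponentsWithStats(m);out=[]
    for i in range(1,n):
        if st[i,4]<amin: continue
        yy,xx=np.nonzero(l==i);P=np.array([ray(cam,(x+x0,y+y0),z)[:2] for x,y in zip(xx,yy)])
        mu=P.mean(0);u,s,v=np.linalg.svd(P-mu);d=v[0]*np.sign(v[0][0]);t=(P-mu)@d
        mid=mu+d*(t.max()+t.min())/2
        out.append((c[i]+[x0,y0],st[i,4],mu,mid,np.arctan2(d[1],d[0]),np.ptp(t)))
    return out
E
python3 - <<'E'
from h import *
np.set_printoptions(precision=4,suppress=True)
t=cv2.imread('pics/top0.png').astype(int)
mn=t.min(2);sat=t.max(2)-mn
print('bench',np.median(t[210:240,380:392],axis=(0,1)))
print('strips')
for r in comps(t,mn>155,(228,195,306,245),30,'top',.0105):print(*r)
print('steel')
k=cv2.GaussianBlur(mn.astype('float32'),(0,0),.6)
for r in comps(t,k>125,(362,206,412,252),30,'top',.007):print(*r)
print('brass')
for r in comps(t,(sat>35),(412,212,440,258),30,'top',.007):print(*r)
P=lambda x,y,z:ray('top',((x+.5)/5-.5+150,(y+.5)/5-.5+185),z)[:2]
print('rail tops',P(410,68,.044),P(775,90,.044),P(395,278,.044),P(765,300,.044))
for n in('oil_mid','cylinder_mid','padlock_mid','tape_mid','rod_2_mid','rod_4_mid'):
    pass
E
```

```text
bench [ 96.  98. 100.]
strips
[241.0484 219.0323] 62 [0.4411 0.1844] [0.4412 0.1844] 0.06918086032662854 0.04179653828962854
[258.1231 220.7692] 65 [0.4435 0.1349] [0.4453 0.135 ] 0.08304952491497888 0.04672841072803977
[275.5484 221.1774] 62 [0.4499 0.085 ] [0.4491 0.085 ] 0.07456657255855507 0.04463677938906209
[292.9219 222.625 ] 64 [0.4532 0.0349] [0.4538 0.0349] 0.04852934168373083 0.044530168419178576
steel
[399.1818 220.8485] 33 [ 0.5053 -0.268 ] [ 0.5078 -0.2681] -0.02037618232968359 0.053509215852907674
[370.8788 225.7879] 33 [ 0.4786 -0.1888] [ 0.4809 -0.1884] 0.16694106358586014 0.052724253771486276
brass
[424.9695 236.6412] 131 [ 0.4707 -0.3461] [ 0.4715 -0.3458] 0.34216798817113825 0.09783506931725708
rail tops [0.4907 0.2171] [0.5093 0.0102] [0.371  0.2046] [ 0.3899 -0.0014]
```

Run:
```python
from h import *
np.set_printoptions(precision=4,suppress=True)
t=cv2.imread('pics/top0.png').astype(int);mn=t.min(2)
k=cv2.GaussianBlur(mn.astype('float32'),(0,0),.8)
R=[]
for th in(110,114):
  for r in comps(t,k>th,(364,206,412,252),60,'top',.007):print(th,*r)
  R=[((r[3]),r[4]) for r in comps(t,k>th,(364,206,412,252),60,'top',.007)]
R.append((np.array([.4715,-.3458]),.342))
def line(im,cam,a,b,col):
    p=[tuple(((proj(cam,q)-o+.5)*6).astype(int).tolist()) for q in(a,b)];cv2.line(im,*p,col,1)
D=np.array([.4410,.1090]);yaw=.086;X=np.array([np.cos(yaw),np.sin(yaw)]);Y=np.array([-X[1],X[0]])
d=lambda x,y,z:np.r_[D+x*X+y*Y,z]
for cam,box,f in(('scene',(225,205,325,285),'ov1'),('scene',(315,170,410,230),'ov2')):
    im=cv2.imread(f'pics/{cam}0.png');o=np.array(box[:2])
    im=cv2.resize(im[box[1]:box[3],box[0]:box[2]],None,fx=6,fy=6,interpolation=cv2.INTER_CUBIC)
    for i in(-75,-25,25,75):
        for x in(-32,32): line(im,cam,d(x/1e3,i/1e3,.010),d(x/1e3,i/1e3,.056),(0,0,255))
        line(im,cam,d(-.05,i/1e3,.04),d(.05,i/1e3,.04),(255,0,0))
    for z in(0,.01):
        c=[d(sx*.064,sy*.107,z) for sx,sy in((1,1),(1,-1),(-1,-1),(-1,1))]
        for j in range(4): line(im,cam,c[j],c[(j+1)%4],(0,255,0))
    for m,a in R:
        v=.05*np.array([np.cos(a),np.sin(a)]);line(im,cam,np.r_[m-v,.006],np.r_[m+v,.006],(0,0,255))
    cv2.imwrite(f'pics/{f}.png',im)
```

```text
110 [398.9841 224.5   ] 126 [ 0.4947 -0.2686] [ 0.4947 -0.2686] -0.014503533020227064 0.09838687631424764
110 [371.3841 231.8986] 138 [ 0.4612 -0.1923] [ 0.4668 -0.1913] 0.18216991584093484 0.0992862985219608
114 [398.7864 225.2524] 103 [ 0.4924 -0.2682] [ 0.4947 -0.2683] -0.002140308445903185 0.09834735575972678
114 [371.4364 231.3182] 110 [ 0.4629 -0.1922] [ 0.4669 -0.1915] 0.18052931214476994 0.09337366012032186
```

View pics/ov1.png

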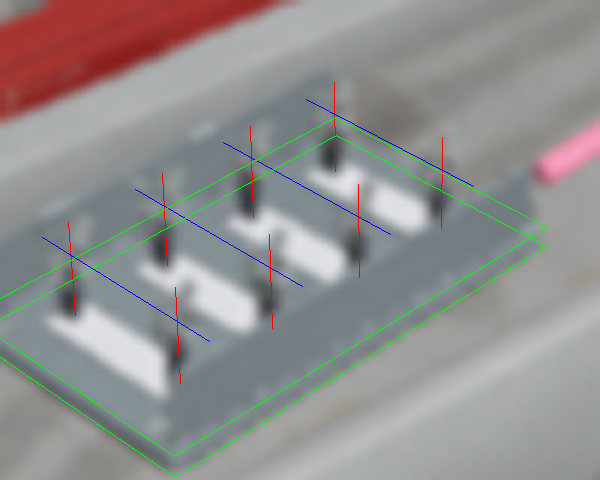

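View pics/ov2.png

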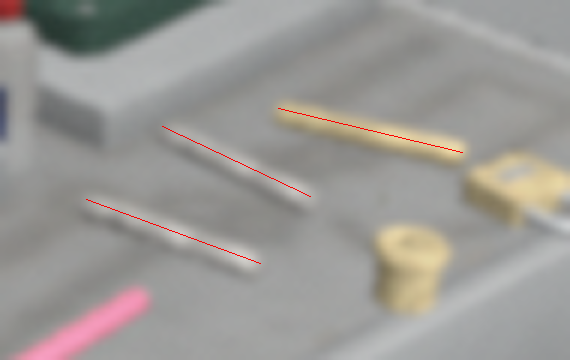

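```bash
python3 -m inch '[[0,0,0,0,0,0.117,1],[0,0,0,0,0,0.117,1],[0.03,-0.02,0,0,0,0,1],[0.03,-0.02,0,0,0,0,1],[0.03,-0.02,0,0,0,0,1]]' 40; python3 -m inch '[[0.03,-0.02,0,0,0,0,1],[0.03,-0.02,0,0,0,0,1],[0.03,-0.02,0,0,0,0,1],[0.03,-0.02,0,0,0,0,1],[0.03,-0.02,0,0,0,0,1]]'; python3 -m inch '[[0.03,-0.02,0,0,0,0,1],[0.03,-0.02,0,0,0,0,1],[0,0,0,0,0,0,1]]'
```

```text
clock: 1.7
position: [0.2357, -0.5472, 0.2313]
tool_rot: [3.141, -0.0, -0.001]
force: [1.0, 0.4, -0.4]
grip_width: 0.0123
finger_force: 0.0
clock: 2.2
position: [0.3859, -0.4471, 0.2314]
tool_rot: [3.141, -0.0, -0.0]
force: [0.3, -1.0, -0.1]
grip_width: 0.0003
finger_force: 0.0
clock: 2.5
position: [0.4492, -0.4043, 0.2312]
tool_rot: [-3.14, -0.002, 0.006]
force: [-1.0, -0.8, -0.5]
grip_width: 0.0003
finger_force: 0.0
```

```bash
python3 -m inch '[[0,-0.04,0,0,0,0,1],[0,-0.04,0,0,0,0,1],[0,-0.04,0,0,0,0,1],[0,-0.04,0,0,0,0,1],[0,-0.04,0,0,0,0,1]]' ; python3 -m inch '[[0,-0.04,0,0,0,0,1],[0,-0.04,0,0,0,0,1],[0,-0.04,0,0,0,0,1],[0,-0.04,0,0,0,0,1],[0,-0.04,0,0,0,0,1]]' ; python3 -m inch '[[0,-0.04,0,0,0,0,1],[0,-0.04,0,0,0,0,1],[0,-0.04,0,0,0,0,1],[0,-0.04,0,0,0,0,1],[0,-0.04,0,0,0,0,1]]' ; python3 -m inch '[[0.01,-0.04,0,0,0,0,1],[0.01,-0.04,0,0,0,0,1],[0.01,-0.04,0,0,0,0,1],[0.01,-0.04,0,0,0,0,1],[0,-0.0,0,0,0,0,1]]'
```

```text
clock: 3.0
position: [0.4445, -0.2068, 0.2314]
tool_rot: [3.141, -0.0, -0.001]
force: [1.3, 0.6, 0.0]
grip_width: 0.0003
finger_force: 0.0
clock: 3.5
position: [0.4447, -0.0068, 0.2316]
tool_rot: [3.141, -0.001, -0.001]
force: [2.0, 0.0, -0.4]
grip_width: -0.0001
finger_force: 0.0
clock: 4.0
position: [0.4449, 0.1932, 0.2315]
tool_rot: [-3.142, -0.0, -0.001]
force: [1.2, -1.8, 0.3]
grip_width: -0.0
finger_force: 0.0
clock: 4.5
position: [0.4845, 0.3568, 0.2308]
tool_rot: [-3.139, 0.001, 0.004]
force: [-1.2, -0.1, -0.5]
grip_width: -0.0001
finger_force: 0.0
```

```bash
python3 -m inch '[[0.003,-0.045,0,0,0,0,1],[0,0,0.045,0,0,0,1],[0,0,0.045,0,0,0,1],[0,0,0.045,0,0,0,1],[0,0,0.034,0,0,0,1]]';  python3 -m inch '[[0,0,0,0,0,0,1],[0,0,0.005,0,0,0,1],[0,0,0.005,0,0,0,1],[0,0,0,0,0,0,1]]'
python3 - <<'E'
from h import *
im=snap('scene');cv2.imwrite('pics/k1.png',cv2.resize(im[225:315,110:230,::-1],None,fx=5,fy=5,interpolation=cv2.INTER_CUBIC))
E
```

```text
clock: 5.0
position: [0.4876, 0.3958, 0.0598]
tool_rot: [3.14, 0.001, -0.0]
force: [0.3, 0.7, -0.3]
grip_width: 0.0
finger_force: 0.0
clock: 5.4
position: [0.4886, 0.3972, 0.0534]
tool_rot: [-3.141, -0.001, -0.001]
force: [-0.1, -0.5, 0.6]
grip_width: -0.0002
finger_force: 0.0
```

View pics/k1.png

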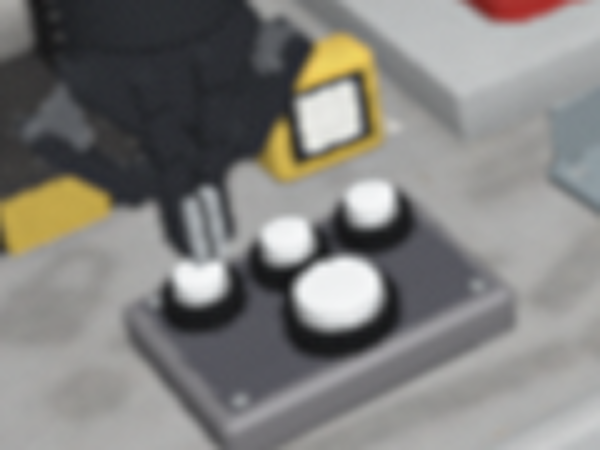

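```bash
python3 -m inch '[[0,-0.004,0.003,0,0,0,1],[0,0,0.005,0,0,0,1],[0,0,0.003,0,0,0,1],[0,0,0,0,0,0,1]]';  python3 -m inch '[[0,0,0.002,0,0,0,1],[0,0,0,0,0,0,1]]'
```

```text
clock: 5.85
position: [0.488, 0.4013, 0.0411]
tool_rot: [-3.141, -0.0, 0.0]
force: [0.5, 3.8, 3.5]
grip_width: 0.0001
finger_force: 1.8
clock: 6.05
position: [0.4881, 0.4014, 0.0404]
tool_rot: [-3.141, -0.0, -0.0]
force: [-4.0, -0.2, 17.9]
grip_width: -0.0001
finger_force: 8.7
```

```bash
python3 -m inch '[[0,0,-0.025,0,0,0,1],[0,0.0415,0,0,0,0,1],[0,0.0415,0,0,0,0,1],[0,0,0,0,0,0,1],[0,0,0,0,0,0,1]]';  python3 -m inch '[[0,0,0.01,0,0,0,1],[0,0,0.005,0,0,0,1],[0,0,0.005,0,0,0,1],[0,0,0.005,0,0,0,1],[0,0,0,0,0,0,1]]'
```

```text
clock: 6.55
position: [0.4883, 0.3168, 0.0644]
tool_rot: [3.141, 0.0, -0.002]
force: [-0.4, 1.2, 0.0]
grip_width: 0.0001
finger_force: 0.0
clock: 7.05
position: [0.4875, 0.3186, 0.0401]
tool_rot: [-3.142, 0.0, 0.001]
force: [-9.4, -3.1, 28.1]
grip_width: -0.0002
finger_force: 13.8
```

Right key down. Now the middle key at (.488,.360).

```bash
python3 -m inch '[[0,0,-0.025,0,0,0,1],[0,-0.0415,0,0,0,0,1],[0,0,0,0,0,0,1],[0,0,0,0,0,0,1]]';  python3 -m inch '[[0,0,0.01,0,0,0,1],[0,0,0.005,0,0,0,1],[0,0,0.005,0,0,0,1],[0,0,0.005,0,0,0,1],[0,0,0,0,0,0,1]]';python3 -m inch '[[0,0,-0.03,0,0,0,1],[0,0,-0.04,0,0,0,1],[0,0,-0.04,0,0,0,1],[0,0,-0.04,0,0,0,1],[-0.03,0,-0.0,0,0,0,1]]'
```

```text
clock: 7.45
position: [0.4875, 0.3604, 0.0638]
tool_rot: [-3.142, 0.0, 0.002]
force: [0.6, -0.4, -0.8]
grip_width: -0.0002
finger_force: 0.0
clock: 7.95
position: [0.488, 0.3587, 0.0402]
tool_rot: [3.141, 0.0, -0.001]
force: [-8.3, -7.8, 26.5]
grip_width: 0.0003
finger_force: 12.8
clock: 8.45
position: [0.4621, 0.36, 0.1938]
tool_rot: [-3.137, -0.007, -0.004]
force: [-1.0, 0.7, -1.4]
grip_width: -0.0
finger_force: 0.0
```

```bash
python3 -m inch '[[0,0.04,-0.02,0,0,0,0.5],[0,0.04,0,0,0,0,0.5],[0,0.04,0,0,0,0,0.5],[0,0.04,0,0,0,0,0.5],[0,0.04,0,0,0,0,0.5]]'
cat >> h.py <<'E'
def rods(name=None):
    t=snap('top',name)[:,:,::-1].astype(int);mn=t.min(2);sat=t.max(2)-mn
    k=cv2.GaussianBlur(mn.astype('float32'),(0,0),.8)
    for r in comps(t,k>111,(345,206,435,250),60,'top',.007):print('steel?',*r)
    for r in comps(t,sat>35,(350,205,450,260),60,'top',.007):print('colour',*r)
E
python3 - <<'E'
from h import *
np.set_printoptions(precision=4,suppress=True)
rods('top1');print(telemetry.observe()['position'],telemetry.observe()['grip_width'])
for n in('rod_1_mid','rod_2_mid'):
    for r in outline_of(n,'top'): print(n,r['score'],r['rect'])
E
```

```text
clock: 8.95
position: [0.4578, 0.1577, 0.2092]
tool_rot: [-3.142, -0.0, -0.0]
force: [2.1, 0.9, -0.3]
grip_width: 0.0425
finger_force: 0.0
steel? [384.9005 229.1467] 1929 [ 0.4752 -0.23  ] [ 0.4803 -0.2419] -1.1619080113654814 0.28063456851916135
steel? [429.873  229.6825] 63 [ 0.4929 -0.3582] [ 0.4931 -0.3574] 1.375470577154809 0.029387554010584377
steel? [430.6667 244.7391] 69 [ 0.4498 -0.3645] [ 0.4506 -0.3645] 0.05373231805721224 0.02762170224305388
colour [425.0915 236.9859] 142 [ 0.4698 -0.3466] [ 0.4713 -0.346 ] 0.34026014245526265 0.09836728083144562
[0.4579 0.1511 0.2091] 0.042618340955987925
rod_1_mid 0.64 [372.3, 211.0, 375.1, 247.1]
rod_1_mid 0.52 [316.5, 235.4, 349.8, 241.7]
rod_1_mid 0.34 [419.7, 218.7, 432.6, 255.0]
```

Run:
```python
from h import *
t=cv2.imread('pics/top1.png');cv2.imwrite('pics/c1.png',cv2.resize(t[195:275,310:440],None,fx=6,fy=6,interpolation=cv2.INTER_CUBIC))
```

```text
(no output)
```

View pics/c1.png

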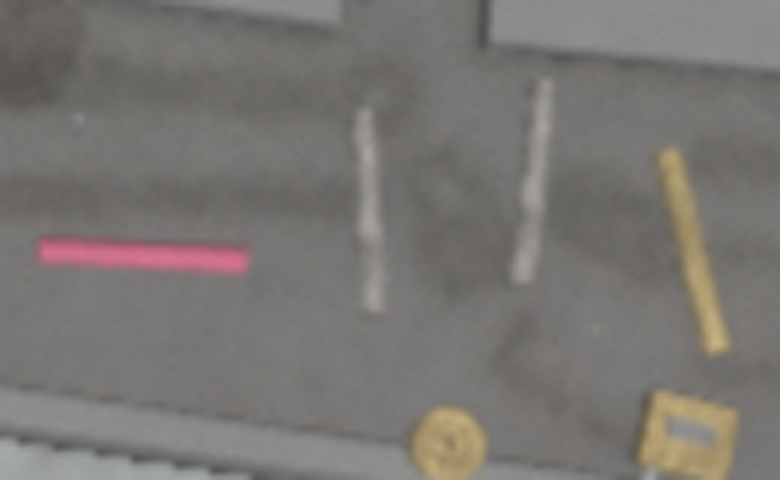

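```bash
python3 -m inch '[[0,0.04,0,0,0,0,0.5],[0,0.04,0,0,0,0,0.5],[0,0.04,0,0,0,0,0.5],[0,0.04,0,0,0,0,0.5],[0,0.04,0,0,0,0,0.5]]'; python3 -m inch '[[0.009,0.04,0,0,0,0,0.5],[0,0.04,0,0,0,0,0.5],[0,0.04,0,0,0,0,0.5],[0,0.0226,0,0,0,0,0.5],[0,0,0.04,0,0,-0.09,0.5]]'; python3 -m inch '[[0,0,0.04,0,0,-0.09,0.5],[0,0,0.04,0,0,0,0.5],[0,0,0.03,0,0,0,0.5],[0,0,0,0,0,0,0.5],[0,0,0,0,0,0,0.5]]'
python3 - <<'E'
from h import *
im=snap('scene');cv2.imwrite('pics/g1.png',cv2.resize(im[165:255,300:420,::-1],None,fx=5,fy=5,interpolation=cv2.INTER_CUBIC))
E
```

```text
clock: 9.6
position: [0.458, -0.0414, 0.2092]
tool_rot: [-3.141, -0.0, 0.001]
force: [1.0, 0.8, -0.4]
grip_width: 0.0425
finger_force: 0.0
clock: 10.1
position: [0.4694, -0.1867, 0.1718]
tool_rot: [3.138, -0.007, 0.086]
force: [1.0, -0.4, -1.7]
grip_width: 0.0428
finger_force: 0.0
clock: 10.6
position: [0.4672, -0.1827, 0.0596]
tool_rot: [-3.141, 0.001, 0.18]
force: [-0.7, -0.2, -0.3]
grip_width: 0.0428
finger_force: 0.0
```

View pics/g1.png

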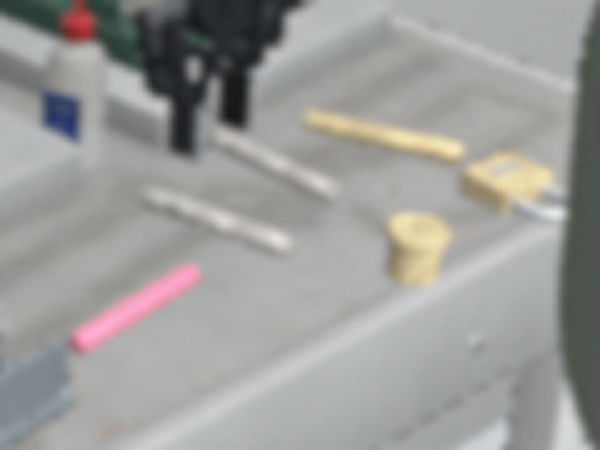

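```bash
python3 -m inch '[[-0.0016,0.009,0.02,0,0,0,0.5],[0,0,0.02,0,0,0,0.5],[0,0,0.01,0,0,0,0.5],[0,0,0.005,0,0,0,0.5],[0,0,0,0,0,0,0.5]]'; python3 -m inch '[[0,0,0.003,0,0,0,0.5],[0,0,0,0,0,0,1],[0,0,0,0,0,0,1],[0,0,0,0,0,0,1],[0,0,0,0,0,0,1]]' 60;python3 -m inch '[[0,0,0,0,0,0,1],[0,0,0,0,0,0,1]]'
```

```text
clock: 11.15
position: [0.4672, -0.1922, 0.0048]
tool_rot: [3.141, -0.0, 0.18]
force: [-0.1, 1.0, 0.3]
grip_width: 0.0428
finger_force: 0.0
clock: 11.65
position: [0.4671, -0.1924, 0.0019]
tool_rot: [3.141, -0.001, 0.18]
force: [-1.4, 1.6, 8.5]
grip_width: 0.0096
finger_force: 58.7
clock: 11.85
position: [0.4671, -0.1924, 0.0018]
tool_rot: [3.141, -0.001, 0.18]
force: [-2.7, 0.8, 8.1]
grip_width: 0.0097
finger_force: 58.7
```

```bash
python3 -m inch '[[0,0,0,0,0,0,0.5],[0,0,0,0,0,0,0.5],[0,0,0.004,0,0,0,0.5],[0,0,0,0,0,0,0.5]]';python3 -m inch '[[0,0,0,0,0,0,0.8],[0,0,0,0,0,0,0.8],[0,0,0,0,0,0,0.8]]' ; python3 -m inch '[[0,0,0,0,0,0,1],[0,0,0,0,0,0,1],[0,0,0,0,0,0,1]]'
```

```text
clock: 12.25
position: [0.4672, -0.1924, -0.0019]
tool_rot: [3.141, -0.001, 0.18]
force: [-5.6, 2.1, 26.9]
grip_width: 0.0426
finger_force: 13.4
clock: 12.55
position: [0.4688, -0.1933, -0.0]
tool_rot: [3.139, -0.004, 0.179]
force: [-8.5, 1.7, 71.5]
grip_width: 0.017
finger_force: 36.0
clock: 12.85
position: [0.469, -0.193, 0.0002]
tool_rot: [3.139, -0.004, 0.18]
force: [-9.2, 5.3, 78.0]
grip_width: 0.0097
finger_force: 90.2
```

```bash
python3 -m inch '[[0,0,-0.004,0,0,0,1],[0,0,-0.006,0,0,0,1],[0,0,-0.02,0,0,0,1],[0,0,-0.04,0,0,0,1],[0,0,-0.04,0,0,0,1]]' 80; python3 -m inch '[[0,0,0,0,0,0,1],[0,0,0,0,0,0,1]]'
python3 - <<'E'
from h import *
im=snap('scene');cv2.imwrite('pics/g2.png',cv2.resize(im[135:225,290:410,::-1],None,fx=5,fy=5,interpolation=cv2.INTER_CUBIC))
E
```

```text
clock: 13.35
position: [0.4661, -0.1921, 0.1079]
tool_rot: [-3.141, 0.002, 0.18]
force: [0.6, 0.8, -1.0]
grip_width: 0.0088
finger_force: 78.4
clock: 13.55
position: [0.4672, -0.1925, 0.1078]
tool_rot: [3.141, -0.001, 0.18]
force: [-0.9, -0.4, -1.5]
grip_width: 0.0088
finger_force: 78.4
```

View pics/g2.png

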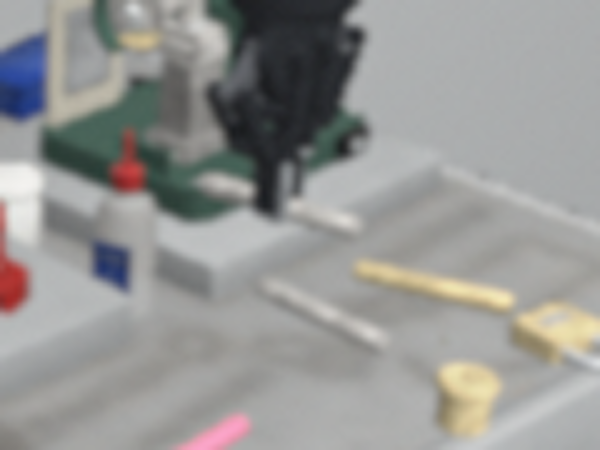

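Run:
```python
from h import *
m=np.array([.4668,-.192,.1138]);v=.05*np.array([np.cos(.18),np.sin(.18),0])
for q in(m+v,m-v,m+v*.98+[0,0,.01],m-v*.98-[0,0,.01]):print(proj('scene',q),(proj('scene',q)-[290,135])*5)
```

```text
[330.69092502 169.8157779 ] [203.45462512 174.07888949]
[361.21112911 179.34132024] [356.05564553 221.70660122]
[331.14954823 166.70345644] [205.74774114 158.51728221]
[360.59039915 182.52428945] [352.95199576 237.62144726]
```

```bash
python3 -m inch '[[0,0,0,0,0,0.094,1],[0,-0.038,0,0,0,0,1],[0,-0.038,0,0,0,0,1],[0,-0.038,0,0,0,0,1],[0,-0.038,0,0,0,0,1]]'; python3 -m inch '[[0,-0.038,0,0,0,0,1],[0,-0.038,0,0,0,0,1],[0,0,0,0,0,0,1],[0,0,0,0,0,0,1]]'
python3 - <<'E'
from h import *
print(telemetry.observe()['position'],telemetry.observe()['tool_rot'])
a=snap('scene','s3');b=snap('top','t3')
c=np.vstack([cv2.resize(a[195:275,225:325,::-1],None,fx=6,fy=6,interpolation=cv2.INTER_CUBIC)])
d=cv2.resize(b[185:255,230:345,::-1],None,fx=6,fy=6,interpolation=cv2.INTER_CUBIC)
cv2.imwrite('pics/g3.png',c)
E
```

```text
clock: 14.1
position: [0.4527, -0.0395, 0.106]
tool_rot: [-3.141, 0.002, 0.086]
force: [1.1, -0.7, -0.2]
grip_width: 0.0085
finger_force: 78.4
clock: 14.5
position: [0.4467, 0.0354, 0.1063]
tool_rot: [3.141, 0.002, 0.088]
force: [-0.2, -1.3, -1.1]
grip_width: 0.0097
finger_force: 54.3
[0.44667493 0.03540711 0.10628429] [3.14134317e+00 2.07154862e-03 8.79463347e-02]
```

View pics/g3.png

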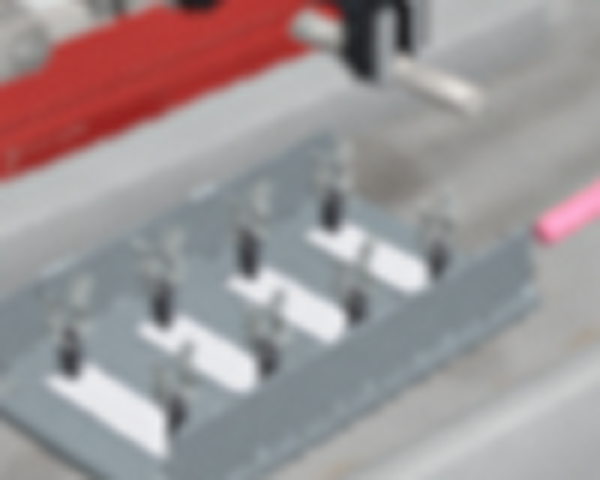

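```bash
python3 -m inch '[[0,0,0,0,0,0,1],[0,0,0,0,0,0,1],[0,0,0,0,0,0,1],[0,0,0,0,0,0,1],[0,0,0,0,0,0,1]]' 90;  python3 - <<'E'
from h import *
s=telemetry.observe();print(s['finger_force'],s['position'])
im=snap('scene','s4');cv2.imwrite('pics/g4.png',cv2.resize(im[185:235,260:330,::-1],None,fx=8,fy=8,interpolation=cv2.INTER_CUBIC))
m=s['position']+[0,0,.006];v=.05*np.array([np.cos(.087),np.sin(.087),0])
for q in(m+v,m-v):print((proj('scene',q)-[225,195])*6)
E
```

```text
clock: 15.1
position: [0.4474, 0.0347, 0.1073]
tool_rot: [-3.142, -0.0, 0.085]
force: [-0.1, 0.6, -0.6]
grip_width: 0.0086
finger_force: 88.1
88.10383066534996 [0.44740467 0.03470356 0.1073313 ]
[299.32234115   9.95009286]
[472.85175003  91.38989232]
```

```bash
cat >> h.py <<'E'
def heldrod(name,bg,z0,yaw,p):
    # fit lower silhouette of the held rod in scene: columns at near (-x) part
    a=cv2.imread(f'pics/{name}.png').astype(int);b=cv2.imread(f'pics/{bg}.png').astype(int)
    d=np.abs(a-b).sum(2)
    v=np.array([np.cos(yaw),np.sin(yaw),0])
    for s in(-.045,-.035,-.028,.028,.035,.045):
        c=proj('scene',np.array(p)+[0,0,z0]+s*v);col=int(round(c[0]))
        r=np.arange(int(c[1])-9,int(c[1])+12);print(s,'col',col,'pred row %.1f'%c[1]);print('  ',r[0],a[r,col].min(1),d[r,col])
E
python3 - <<'E'
from h import *
np.set_printoptions(linewidth=200)
heldrod('s4','scene0',.006,.086,[.4474,.0347,.1073])
E
```

```text
-0.045 col 302 pred row 209.5
   200 [183 175 167 163 160 157 154 164 190 213 211 190 167 155 153 152 149 146 144 145 148] [ 42  42  39  37  36  37  35  69 161 237 225 145  62  17  12  21  34  37  33  38  33]
-0.035 col 299 pred row 208.1
   199 [185 185 184 179 171 165 164 174 194 208 206 185 150 136 147 158 162 158 153 146 143] [ 44  43  42  42  39  35  42  79 157 210 215 157  43  14   4  31  42  36  37  34  37]
-0.028 col 297 pred row 207.1
   198 [177 178 178 182 185 180 171 171 180 190 189 177 151 135 141 152 160 163 161 155 147] [ 26  25  20  30  42  44  42  53  95 138 150 121  48   4   9  27  43  38  38  36  34]
0.028 col 281 pred row 199.5
   190 [ 44  45  43  39  43  46  57  75 111 140 140 122 104 111 145 172 185 188 189 184 175] [127 126 136 133 115  83  58  77 144 203 177  79 135 173  83   0  41  47  44  42  43]
0.035 col 279 pred row 198.6
   189 [ 45  43  40  36  37  39  47  72 124 173 187 171 143 122 140 176 187 187 187 188 189] [127 128 131 146 142  97  24  62 185 304 342 292 178  69  23  19  48  44  44  44  45]
0.045 col 276 pred row 197.3
   188 [ 37  31  30  37  43  55  66  73 118 166 180 169 145 108  80 107 157 184 186 188 188] [203 175 160 147 112  68  43  55 166 263 294 270 211 147  52  28  36  39  43  43  44]
```

```bash
python3 -m inch '[[0,0,0.03,0,0,0,1],[0,0,0.02,0,0,0,1],[0,0,0.006,0,0,0,1],[0,0,0,0,0,0,1]]'; python3 -m inch '[[0,0,0.003,0,0,0,1],[0,0,0.003,0,0,0,1],[0,0,0,0,0,0,1]]';  python3 -m inch '[[0,0,0.003,0,0,0,1],[0,0,0.003,0,0,0,1],[0,0,0,0,0,0,1]]'
```

```text
clock: 15.55
position: [0.447, 0.0345, 0.0509]
tool_rot: [3.141, 0.002, 0.086]
force: [0.4, -2.4, 0.0]
grip_width: 0.0083
finger_force: 90.3
clock: 15.85
position: [0.4477, 0.0342, 0.0457]
tool_rot: [3.141, -0.001, 0.085]
force: [1.1, -6.9, 0.8]
grip_width: 0.0086
finger_force: 90.3
clock: 16.15
position: [0.4481, 0.0341, 0.0397]
tool_rot: [3.141, -0.002, 0.085]
force: [3.9, -8.8, -5.3]
grip_width: 0.0083
finger_force: 88.6
```

```bash
python3 -m inch '[[0,0.001,0.003,0,0,0,1],[0,0,0,0,0,0,1]]'; python3 -m inch '[[0,0,0.002,0,0,0,1],[0,0,0.001,0,0,0,1],[0,0,0,0,0,0,1]]'
```

```text
clock: 16.35
position: [0.4474, 0.0336, 0.0364]
tool_rot: [3.141, 0.0, 0.085]
force: [0.5, -5.0, -9.8]
grip_width: 0.0084
finger_force: 88.2
clock: 16.65
position: [0.4485, 0.0335, 0.0342]
tool_rot: [3.141, -0.002, 0.085]
force: [0.5, -6.8, 14.7]
grip_width: 0.0087
finger_force: 91.9
```

```bash
python3 -m inch '[[0,0,0.001,0,0,0,1],[0,0,0,0,0,0,1]]'; python3 -m inch '[[0,0,0,0,0,0,0.6],[0,0,0,0,0,0,0.6],[0,0,0,0,0,0,0.6],[0,0,-0.01,0,0,0,0.6],[0,0,-0.03,0,0,0,0.6]]'; python3 -m inch '[[0,0,-0.04,0,0,0,0.5],[0,0,-0.04,0,0,0,0.5],[0.02,0.04,0,0,0,0,0.5],[0.01,0.04,0,0,0,0,0.5],[0,0.04,0,0,0,0,0.5]]'; python3 -m inch '[[0,0.04,0,0,0,0.04,0.5],[0,0.04,0,0,0,0.046,0.5],[0.015,0.04,0,0,0,0,0.5],[0,0.04,0,0,0,0,0.5],[0,0,0,0,0,0,0.5]]';python3 - <<'E'
from h import *
np.set_printoptions(linewidth=200)
snap('scene','s5');heldrod('s5','scene0',0,.086,[.4475,.0340,.040])
E
```

```text
clock: 16.85
position: [0.4494, 0.0337, 0.0339]
tool_rot: [3.142, -0.004, 0.085]
force: [0.3, -6.1, 31.9]
grip_width: 0.0084
finger_force: 93.4
clock: 17.35
position: [0.4462, 0.0339, 0.0717]
tool_rot: [3.141, 0.004, 0.086]
force: [-0.1, 1.0, -0.3]
grip_width: 0.0341
finger_force: 0.0
clock: 17.85
position: [0.4889, -0.0842, 0.1535]
tool_rot: [3.142, -0.002, 0.087]
force: [-0.5, 0.1, 0.5]
grip_width: 0.0427
finger_force: 0.0
clock: 18.35
position: [0.5068, -0.2484, 0.1529]
tool_rot: [3.139, -0.0, -0.006]
force: [-0.9, 1.2, -0.2]
grip_width: 0.0426
finger_force: 0.0
-0.045 col 302 pred row 234.7
   225 [163 163 165 167 166 163 159 165 187 204 197 179 161 148 135 129 124 124 125 124 126] [ 37  35  37  35  36  30  35  74 155 214 192 133  72  36  24  31  26  26  30  23  29]
-0.035 col 299 pred row 233.2
   224 [154 162 167 162 157 159 163 168 186 205 202 178 142 114 103 111 125 128 126 125 124] [ 36  32  36  35  32  31  44 104 197 249 226 162  92  33  18  24  26  30  28  28  27]
-0.028 col 297 pred row 232.1
   223 [144 145 147 154 158 157 156 155 154 163 171 169 146 120  97  79  80  95 116 132 130] [ 28  32  26  32  33  32  34  44  70  95 112 122  99  66  35  17  20  24  24  28  25]
0.028 col 281 pred row 224.0
   215 [154 149 147 146 148 152 159 172 188 182 164 140 117 102  93  91 101 124 164 209 229] [ 30  28  29  30  30  31  56 132 199 154  85  52  43  33  21  21  21  26  37  45  37]
0.035 col 280 pred row 223.0
   214 [159 154 147 140 135 133 141 157 173 179 170 148 125 104  86  70  63  65  84 133 195] [ 30  33  30  29  28  30  32  73 144 166 128  67  49  40  27  17  12  15  22  28  44]
0.045 col 277 pred row 221.7
   212 [174 166 162 159 151 140 127 127 136 144 146 146 138 125 121 124 127 130 130 132 146] [34 34 33 34 31 33 28 26 36 62 75 65 35 18 23 29 28 28 27 28 30]
```

Run:
```python
from h import *
np.set_printoptions(linewidth=200,precision=3,suppress=True)
s=telemetry.observe();print(s['position'],s['tool_rot'])
snap('scene','s6')
heldrod('s6','scene0',0,-.01,[.4947,-.268,.006])
```

```text
[ 0.507 -0.245  0.153] [ 3.141  0.    -0.004]
-0.045 col 365 pred row 201.8
   192 [143 150 145 142 142 145 145 152 172 194 193 176 154 144 151 159 160 163 164 167 168] [31 32 34 29 30 32 30 33 33 38 41 38 29 30 29 34 35 36 30 35 35]
-0.035 col 362 pred row 200.5
   191 [144 158 158 150 145 141 142 154 176 193 191 166 139 134 141 145 147 149 151 155 161] [30 33 33 30 34 30 35 34 35 41 42 34 27 29 30 29 30 30 32 33 34]
-0.028 col 361 pred row 199.7
   190 [138 151 161 158 152 146 142 142 159 181 186 174 148 131 136 142 144 146 147 148 153] [32 31 33 34 28 31 30 26 33 40 37 36 31 27 30 31 27 33 31 31 34]
0.028 col 347 pred row 193.1
   184 [160 155 150 148 147 152 158 167 178 179 163 142 135 150 164 165 161 156 151 151 155] [34 32 28 30 30 34 33 34 38 38 33 27 31 29 33 34 32 34 31 33 32]
0.035 col 345 pred row 192.3
   183 [172 163 157 153 151 149 151 159 174 181 168 143 135 148 163 166 164 161 157 152 149] [35 32 30 29 34 32 30 36 34 38 36 28 30 26 33 36 34 35 36 33 30]
0.045 col 343 pred row 191.2
   182 [189 184 172 164 159 154 151 153 158 168 166 152 144 150 161 165 165 164 161 155 150] [39 39 34 33 33 31 31 35 31 34 35 33 33 30 33 34 30 34 35 31 33]
```

```bash
python3 -m inch '[[-0.0125,0.023,0.03,0,0,0,0.5],[0,0,0.04,0,0,0,0.5],[0,0,0.04,0,0,0,0.5],[0,0,0.02,0,0,0,0.5],[0,0,0,0,0,0,0.5]]'
python3 - <<'E'
from h import *
print(ray('top',(380.5,186),.1))
s=telemetry.observe();print(s['position'])
E
```

```text
clock: 18.95
position: [0.4942, -0.2638, 0.0203]
tool_rot: [-3.139, 0.004, 0.001]
force: [-0.4, 0.0, 0.8]
grip_width: 0.0428
finger_force: 0.0
[ 0.57443252 -0.18838608  0.1       ]
[ 0.49423922 -0.2638316   0.02030319]
```

```bash
python3 -m inch '[[0,0.004,0.01,0,0,0,0.5],[0,0,0.008,0,0,0,0.5],[0,0,0,0,0,0,0.5]]'; python3 -m inch '[[0,0,0,0,0,0,1],[0,0,0,0,0,0,1],[0,0,0,0,0,0,1],[0,0,0,0,0,0,1],[0,0,0,0,0,0,1]]' 90; python3 -m inch '[[0,0,-0.01,0,0,0,1],[0,0,-0.03,0,0,0,1],[0,0,-0.03,0,0,0,1],[0,0,-0.035,0,0,0,1],[0,0,0,0,0,0,1]]'
python3 - <<'E'
from h import *
np.set_printoptions(linewidth=200)
s=telemetry.observe();snap('scene','s7');p=s['position'];print(p,s['tool_rot'])
heldrod('s7','scene0',.006,-.005,p)
E
```

```text
clock: 19.25
position: [0.4954, -0.2699, 0.0042]
tool_rot: [-3.141, -0.0, -0.0]
force: [-0.1, -0.1, 0.9]
grip_width: 0.0427
finger_force: 0.0
clock: 19.75
position: [0.4957, -0.27, 0.0051]
tool_rot: [3.141, -0.001, -0.0]
force: [-2.0, 0.8, 10.4]
grip_width: 0.0074
finger_force: 88.5
clock: 20.25
position: [0.4973, -0.271, 0.1141]
tool_rot: [3.139, -0.006, -0.001]
force: [0.7, -0.0, -0.5]
grip_width: 0.0078
finger_force: 88.4
[ 0.49729001 -0.27099684  0.11410166] [ 3.13894456e+00 -6.06141169e-03 -5.73685476e-04]
-0.045 col 368 pred row 166.2
   157 [172 172 173 172 172 175 177 179 180 190 200 200 180 155 149 159 159 156 151 147 147] [ 37  35  37  34  34  36  36  36  41  65 100 102  40  38  47   7  32  36  33  30  29]
-0.035 col 366 pred row 165.2
   156 [173 173 173 173 173 172 176 178 179 185 192 200 188 157 148 168 176 168 160 156 150] [ 37  36  37  38  37  35  38  32  36  50  75 102  65  33  71  12  30  37  32  33  32]
-0.028 col 364 pred row 164.4
   155 [170 172 172 169 163 153 149 156 166 178 185 189 178 153 139 158 180 186 178 168 162] [27 35 36 36 35 30 30 31 27 44 58 65 35 43 93 49 21 42 35 33 33]
0.028 col 349 pred row 158.6
   149 [ 36  34  34  52  67  64  60  60  68 104 146 163 147 120  99  81  69  62  61  61  73] [378 399 401 283 112   4  24  17  31 113 215 257 208 125  60  32  22  15  15  19  16]
0.035 col 348 pred row 157.9
   148 [ 29  33  34  40  55  67  60  62  73  89 128 167 171 145 115  95  77  69  64  62  61] [401 391 404 386 259  79  15  20  17  59 177 287 287 203 109  50  22  16  15  18  17]
0.045 col 345 pred row 156.9
   147 [ 68  94 119 123 109  86  58  62 108 152 173 173 167 151 124  98  78  74  73  70  66] [286 210 134  92  45   4  13  22  28  33  61 127 211 218 142  65  28  21  18  17  16]
```

```bash
python3 -m inch '[[0,0,0.04,0,0,0,1],[0,0,0.04,0,0,0,1],[0,0,0.02,0,0,0,1],[0,0,0.007,0,0,0,1],[0,0,0,0,0,0,1]]'; python3 -m inch '[[0,0,0,0,0,0,0.7],[0,0,0,0,0,0,0.7],[0,0,0.004,0,0,0,0.7],[0,0,0,0,0,0,0.7],[0,0,0.002,0,0,0,0.7]]'
```

```text
clock: 20.8
position: [0.4947, -0.2687, 0.002]
tool_rot: [-3.14, 0.002, 0.0]
force: [-1.5, 2.1, 2.5]
grip_width: 0.0077
finger_force: 104.0
clock: 21.3
position: [0.4956, -0.2703, -0.0006]
tool_rot: [3.141, -0.001, -0.001]
force: [-27.3, 16.9, 122.0]
grip_width: 0.0261
finger_force: 61.0
```

```bash
python3 -m inch '[[0,0,-0.005,0,0,0,0.7],[0,0,0,0,0,0,0.7]]'
```

```text
clock: 21.5
position: [0.4957, -0.2702, 0.0019]
tool_rot: [3.141, -0.001, -0.0]
force: [0.7, -0.0, 0.3]
grip_width: 0.0251
finger_force: 0.0
```

```bash
python3 -m inch '[[0,0,0.001,0,0,0,0.7],[0,0,0,0,0,0,1],[0,0,0,0,0,0,1],[0,0,0,0,0,0,1],[0,0,0,0,0,0,1]]' 80; python3 -m inch '[[0,0,-0.01,0,0,0,1],[0,0,-0.03,0,0,0,1],[0,0,-0.03,0,0,0,1],[0,0,-0.035,0,0,0,1],[0,0,0,0,0,0,1]]' ; python3 -m inch '[[0,0,0,0,0,0,1]]'
python3 - <<'E'
from h import *
np.set_printoptions(linewidth=200)
s=telemetry.observe();snap('scene','s8');p=s['position'];print(p,s['tool_rot'])
heldrod('s8','scene0',.006,-.005,p)
E
```

```text
clock: 22.0
position: [0.4959, -0.2702, 0.0006]
tool_rot: [3.141, -0.001, -0.0]
force: [-0.6, 0.4, 17.0]
grip_width: 0.0092
finger_force: 80.9
clock: 22.5
position: [0.497, -0.2709, 0.1091]
tool_rot: [3.139, -0.005, -0.001]
force: [-0.0, -0.0, -0.3]
grip_width: 0.009
finger_force: 78.3
clock: 22.6
position: [0.4955, -0.27, 0.1057]
tool_rot: [3.141, -0.001, -0.0]
force: [0.3, 0.6, -1.4]
grip_width: 0.0088
finger_force: 78.3
[ 0.49551999 -0.27002083  0.1057394 ] [ 3.14124146e+00 -9.10113310e-04 -2.87261263e-04]
-0.045 col 368 pred row 169.2
   160 [172 173 176 177 178 180 179 186 198 206 192 156 138 143 151 151 147 147 149 153 156] [ 34  36  40  38  35  40  37  51  91 117  76  20  53  20  20  33  31  29  32  32  32]
-0.035 col 366 pred row 168.1
   159 [173 171 172 176 179 179 179 181 189 196 193 168 146 153 162 162 156 150 148 147 149] [38 35 36 37 35 37 36 40 63 91 78  9 77 42 17 36 33 32 34 33 30]
-0.028 col 364 pred row 167.3
   158 [166 161 152 150 157 169 174 179 184 185 178 160 139 146 173 177 169 163 156 152 150] [ 25  27  28  31  33  34  36  37  43  52  31  25 100  84   3  34  37  37  32  34  35]
0.028 col 349 pred row 161.5
   152 [ 37  32  34  43  56  62  66  86 132 163 158 131 104  85  67  62  63  73 113 157 181] [344 240 118  47   2  17  18  57 165 257 243 160  81  46  23  19  22  17  26  31  39]
0.035 col 348 pred row 160.7
   151 [ 31  33  35  40  61  76  73  70 103 152 175 161 129 103  80  65  62  62  65  90 137] [419 340 199  69   9  21  19  27 104 226 293 251 153  76  33  17  17  18  16  20  30]
0.045 col 345 pred row 159.7
   150 [ 37  45  52  46  61 107 151 164 142 128 149 154 137 110  86  74  71  67  63  62  62] [350 239 107  29  17  26  33  31  31  94 209 234 178  98  42  20  18  19  15  18  16]
```

```bash
python3 -m inch '[[0,0,0,0,0,-0.086,1],[-0.0022,-0.0406,0,0,0,0,1],[-0.0022,-0.0406,0,0,0,0,1],[-0.0022,-0.0406,0,0,0,0,1],[-0.0022,-0.0406,0,0,0,0,1]]'; python3 -m inch '[[-0.0022,-0.0406,0,0,0,0,1],[-0.0022,-0.0406,0,0,0,0,1],[-0.0022,-0.0406,0,0,0,0,1],[-0.0022,-0.0406,0,0,0,0,1],[-0.0022,-0.0406,0,0,0,0,1]]' ; python3 -m inch '[[-0.0022,-0.0406,0,0,0,0,1],[0,0,0,0,0,0,1],[0,0,0,0,0,0,1]]'
python3 - <<'E'
from h import *
np.set_printoptions(linewidth=200)
s=telemetry.observe();snap('scene','s9');p=s['position'];print(p,s['tool_rot'],s['finger_force'])
heldrod('s9','scene0',.006,.086,p)
E
```

```text
clock: 23.15
position: [0.4715, -0.1074, 0.1041]
tool_rot: [-3.141, 0.002, 0.085]
force: [0.9, 0.6, -0.8]
grip_width: 0.0087
finger_force: 78.4
clock: 23.65
position: [0.4432, 0.0938, 0.1043]
tool_rot: [3.141, 0.002, 0.086]
force: [0.5, -0.3, -0.1]
grip_width: 0.0086
finger_force: 78.4
clock: 23.95
position: [0.4379, 0.1331, 0.1044]
tool_rot: [3.141, 0.002, 0.088]
force: [1.1, -1.2, -0.4]
grip_width: 0.0088
finger_force: 78.4
[0.43790183 0.13311532 0.10438739] [3.14094684e+00 1.79142114e-03 8.80396297e-02] 78.43330163508654
-0.045 col 273 pred row 226.4
   217 [158 152 142 130 126 126 128 149 188 214 218 203 172 144 130 133 138 140 139 140 140] [ 34  33  31  30  31  31  36  92 198 287 299 250 160  73  11  13  28  37  28  32  35]
-0.035 col 270 pred row 224.7
   215 [173 166 162 160 155 149 138 139 168 194 204 200 182 155 137 130 127 132 137 139 138] [ 42  40  35  35  32  31  29  58 141 218 230 209 164  84  25  22  28  31  35  34  30]
-0.028 col 268 pred row 223.6
   214 [183 177 166 161 157 157 156 156 169 184 190 184 169 155 153 156 147 132 137 148 136] [ 23  22  21  22  22  27  35  51 108 187 203 150  82  28  13  25  30  31  31  34  32]
0.028 col 252 pred row 215.1
   206 [ 46  44  43  43  42  42  50  77 104 112 102  88  88 110 134 154 170 172 167 164 160] [120 127 125 115 113 109  93  72  95 147 209 258 255 191 118  58   4  34  40  38  39]
0.035 col 250 pred row 214.0
   205 [ 44  44  43  42  43  42  51  91 145 180 183 159 136 147 174 188 190 187 180 172 165] [126 123 126 128 123 109  92 132 241 252 138  16 109  81   2  43  45  44  40  39  35]
0.045 col 247 pred row 212.6
   203 [ 48  43  44  43  39  39  39  53  91 137 164 167 156 145 159 179 187 188 188 189 190] [125 135 133 131 129 132 121  63 103 238 305 295 183  52  10  21  44  41  40  41  46]
```

```bash
python3 -m inch '[[0,0.0005,0.03,0,0,0,1],[0,0,0.018,0,0,0,1],[0,0,0.006,0,0,0,1],[0,0,0,0,0,0,1]]'; python3 -m inch '[[0,0,0.003,0,0,0,1],[0,0,0.003,0,0,0,1],[0,0,0,0,0,0,1]]';  python3 -m inch '[[0,0,0.003,0,0,0,1],[0,0,0.003,0,0,0,1],[0,0,0,0,0,0,1]]'
```

```text
clock: 24.4
position: [0.4384, 0.1312, 0.0507]
tool_rot: [3.141, 0.002, 0.084]
force: [0.9, -0.6, 0.9]
grip_width: 0.0086
finger_force: 80.8
clock: 24.7
position: [0.4391, 0.1322, 0.0456]
tool_rot: [-3.141, -0.001, 0.086]
force: [-0.4, 0.9, 1.8]
grip_width: 0.0087
finger_force: 80.0
clock: 25.0
position: [0.4392, 0.1323, 0.0394]
tool_rot: [-3.141, -0.001, 0.086]
force: [4.0, 0.7, -4.3]
grip_width: 0.0087
finger_force: 79.2
```

Lateral force is nearly zero; the line is right. Press home.

```bash
python3 -m inch '[[0,0,0.003,0,0,0,1],[0,0,0.002,0,0,0,1],[0,0,0,0,0,0,1]]'; python3 -m inch '[[0,0,0.001,0,0,0,1],[0,0,0,0,0,0,1]]'
```

```text
clock: 25.3
position: [0.4392, 0.1323, 0.0346]
tool_rot: [-3.141, -0.001, 0.086]
force: [1.4, -0.4, 11.0]
grip_width: 0.0089
finger_force: 82.4
clock: 25.5
position: [0.44, 0.1326, 0.0343]
tool_rot: [-3.141, -0.003, 0.085]
force: [0.3, -0.1, 29.6]
grip_width: 0.0087
finger_force: 84.3
```

```bash
python3 -m inch '[[0,0,0,0,0,0,0.6],[0,0,0,0,0,0,0.6],[0,0,0,0,0,0,0.6],[0,0,-0.01,0,0,0,0.6],[0,0,-0.03,0,0,0,0.6]]'; python3 -m inch '[[0,0,-0.04,0,0,0,0.5],[0,0,-0.04,0,0,0,0.5],[0,0,0,0,0,0,0.5]]'
python3 - <<'E'
from h import *
np.set_printoptions(linewidth=200,precision=4,suppress=True)
t=snap('top','t10')[:,:,::-1].astype(int);sat=t.max(2)-t.min(2)
for r in comps(t,sat>35,(350,205,450,260),60,'top',.007):print('colour',*r)
k=cv2.GaussianBlur(t.min(2).astype('float32'),(0,0),.8)
for r in comps(t,k>118,(345,208,435,250),40,'top',.007):print('steel?',*r)
snap('scene','s10');heldrod('s10','scene0',0,.086,[.4392,.1325,.040])
s=telemetry.observe();print(s['position'],s['tool_rot'])
E
```

```text
clock: 26.0
position: [0.4374, 0.1317, 0.0726]
tool_rot: [3.14, 0.004, 0.086]
force: [0.3, -0.0, 1.4]
grip_width: 0.0344
finger_force: 0.0
clock: 26.3
position: [0.4406, 0.1327, 0.1581]
tool_rot: [-3.139, -0.006, 0.085]
force: [1.1, -0.3, -0.0]
grip_width: 0.0425
finger_force: 0.0
colour [424.9929 236.7143] 140 [ 0.4705 -0.3462] [ 0.4713 -0.3459] 0.33895789376969504 0.09836065711748404
steel? [366.8205 246.0513] 156 [ 0.4184 -0.1842] [ 0.4168 -0.1783] -1.302066210411319 0.07279694866260937
-0.045 col 274 pred row 251.1
   242 [192 221 229 230 229 227 214 190 193 207 205 185 160 141 132 125 124 124 123 124 124] [ 34  41  26  24  24  21  37  61 139 204 208 153  74  29  22  23  23  26  24  25  25]
-0.035 col 271 pred row 249.4
   240 [177 211 216 191 169 166 170 170 174 194 208 204 186 156 127 112 115 125 128 126 126] [ 32  41  41  37  32  31  31  60 144 218 219 189 168 128  53  21  26  22  25  24  25]
-0.028 col 269 pred row 248.2
   239 [168 205 228 229 225 211 185 161 165 176 182 181 164 136 113  93  76  75 100 124 130] [ 30  38  36  25  31  38  36  48  90 126 134 145 147 126  80  32  18  15  19  24  25]
0.028 col 253 pred row 239.2
   230 [132 128 133 142 149 152 154 167 185 192 177 156 137 115 100  98 103 116 137 170 208] [ 26  24  25  27  28  27  39  91 168 190 127  76  72  38   6  13  21  25  28  29  41]
0.035 col 251 pred row 238.1
   229 [149 143 134 130 129 130 136 147 165 179 177 164 139 119 103  82  67  64  69  99 153] [ 28  27  26  26  29  24  34  64 123 143 116  92  72  56  33  19  13  14  10  20  29]
0.045 col 249 pred row 236.5
   227 [158 155 153 150 145 136 128 128 138 147 147 147 146 136 125 120 116 119 122 127 137] [30 31 32 30 29 29 25 22 28 47 57 48 35 30 30 27 20 27 23 24 28]
[0.439  0.1323 0.1544] [-3.1408 -0.0019  0.0858]
```

```bash
python3 -m inch '[[-0.0008,0.04,0,0,0,0,0.5],[-0.0008,0.04,0,0,0,0,0.5],[-0.0008,0.04,0,0,0,0,0.5],[-0.0008,0.04,0,0,0,0,0.5],[-0.0008,0.04,0,0,0,0,0.5]]'; python3 -m inch '[[-0.0008,0.04,0,0,0,0,0.5],[-0.0008,0.04,0,0,0,0,0.5],[-0.0008,0.04,0,0,0,0,0.5],[-0.0008,0.04,0,0,0,0,0.5],[-0.0008,0.04,0,0,0,0,0.5]]'; python3 -m inch '[[-0.0008,0.04,0,0,0,0,0.5],[-0.0008,0.04,0,0,0,0,0.5],[0,0,0.03,0,0,-0.127,0.5],[0,0,0.03,0,0,-0.127,0.5],[0,0,0,0,0,0,0.5]]'; python3 -m inch '[[0,0,0,0,0,0,0.5]]'
python3 - <<'E'
from h import *
s=telemetry.observe();p=s['position'];y=s['tool_rot'][2];d=np.array([.4711,-.346])-p[:2]
print(p,y,'tool shift',d@[np.cos(y),np.sin(y)],d@[np.sin(y),-np.cos(y)])
E
```

```text
clock: 26.9
position: [0.451, -0.069, 0.1524]
tool_rot: [-3.141, 0.002, 0.086]
force: [0.9, 0.8, -0.1]
grip_width: 0.0426
finger_force: 0.0
clock: 27.4
position: [0.4641, -0.2684, 0.1522]
tool_rot: [-3.14, 0.002, 0.086]
force: [1.0, 0.4, 0.5]
grip_width: 0.0427
finger_force: 0.0
clock: 27.9
position: [0.4678, -0.3455, 0.0891]
tool_rot: [-3.135, 0.004, 0.342]
force: [-0.0, 0.3, -0.1]
grip_width: 0.043
finger_force: 0.0
clock: 28.0
position: [0.4697, -0.3466, 0.093]
tool_rot: [-3.14, 0.001, 0.336]
force: [0.3, -0.1, 1.3]
grip_width: 0.0426
finger_force: 0.0
[ 0.46970732 -0.34663714  0.09295194] 0.33579439343592554 tool shift 0.0015248494804963215 -0.0001426365257781949
```

```bash
python3 -m inch '[[0.0015,0,0.04,0,0,0,0.5],[0,0,0.03,0,0,0,0.5],[0,0,0.015,0,0,0,0.5],[0,0,0,0,0,0,0.5],[0,0,0,0,0,0,0.5]]'
```

```text
clock: 28.5
position: [0.4723, -0.3468, 0.0097]
tool_rot: [3.14, -0.001, 0.339]
force: [-0.0, -0.0, 0.4]
grip_width: 0.0425
finger_force: 0.0
```

```bash
python3 -m inch '[[0,0,0.006,0,0,0,0.6],[0,0,0.0025,0,0,0,0.7],[0,0,0,0,0,0,0.7],[0,0,0,0,0,0,0.7]]'
```

```text
clock: 28.9
position: [0.4718, -0.3465, 0.0001]
tool_rot: [3.141, -0.0, 0.34]
force: [-0.4, -0.5, 0.1]
grip_width: 0.0256
finger_force: 0.0
```

```bash
python3 -m inch '[[0,0,-0.0005,0,0,0,1],[0,0,0,0,0,0,1],[0,0,0,0,0,0,1],[0,0,0,0,0,0,1]]' 80; python3 -m inch '[[0,0,-0.01,0,0,0,1],[0,0,-0.03,0,0,0,1],[0,0,-0.03,0,0,0,1],[0,0,-0.035,0,0,0,1],[0,0,0,0,0,0,1]]' ; python3 -m inch '[[0,0,0,0,0,0,1]]'
python3 - <<'E'
from h import *
np.set_printoptions(linewidth=200)
s=telemetry.observe();snap('scene','s11');p=s['position'];print(p,s['tool_rot'])
heldrod('s11','scene0',.006,.34,p)
E
```

```text
clock: 29.3
position: [0.4718, -0.3465, 0.0008]
tool_rot: [3.141, -0.0, 0.34]
force: [-1.1, 1.3, 6.1]
grip_width: 0.0089
finger_force: 78.4
clock: 29.8
position: [0.4734, -0.3477, 0.1101]
tool_rot: [3.137, -0.004, 0.339]
force: [0.8, -0.8, -1.4]
grip_width: 0.0086
finger_force: 78.6
clock: 29.9
position: [0.4719, -0.3465, 0.1063]
tool_rot: [3.14, -0.001, 0.34]
force: [0.2, -0.0, -1.2]
grip_width: 0.0087
finger_force: 78.6
[ 0.47191588 -0.34653143  0.1062764 ] [ 3.14040101e+00 -1.03742636e-03  3.39721464e-01]
-0.045 col 394 pred row 162.6
   153 [169 169 169 168 168 168 168 171 169 171 174 156 128 132 157 167 168 167 167 168 175] [ 33  31  31  32  32  29  32  35  67 132 160 113  48  61   1  29  34  30  31  32  31]
-0.035 col 391 pred row 161.9
   152 [170 169 170 169 168 169 168 166 165 163 169 159 130 131 160 167 169 167 168 170 180] [ 30  33  31  33  28  28  29  25  22  68 131 113  63  43   8  32  35  31  33  31  36]
-0.028 col 389 pred row 161.4
   152 [170 170 170 169 170 169 168 170 167 162 159 142 116 123 156 169 168 167 167 176 189] [ 28  34  35  34  33  31  32  33  52  99 115  89  60  87   6  36  31  31  30  34  36]
0.028 col 371 pred row 157.8
   148 [163 161 164 170 173 171 171 170 173 168 160 147 127 130 163 175 179 180 181 180 180] [ 5  0 13 30 36 33 35 29 35 54 90 92 53 58  3 34 36 32 33 32 33]
0.035 col 369 pred row 157.4
   148 [173 173 172 172 171 171 171 171 166 152 148 141 130 144 166 177 178 179 178 178 179] [35 36 31 33 31 34 33 31 30 60 88 79 44 37  9 35 34 33 33 31 31]
0.045 col 365 pred row 156.8
   147 [173 173 172 172 171 172 171 171 170 162 155 144 120 124 156 172 177 180 179 180 179] [34 33 32 35 28 33 30 29 28 48 87 86 58 77  8 34 36 38 34 33 33]
```

```bash
python3 -m inch '[[0,0,0,0,0,0.127,1],[0,0,0,0,0,0.127,1],[0.0008,-0.043,0,0,0,0,1],[0.0008,-0.043,0,0,0,0,1],[0.0008,-0.043,0,0,0,0,1]]'; python3 -m inch '[[0.0008,-0.043,0,0,0,0,1],[0.0008,-0.043,0,0,0,0,1],[0.0008,-0.043,0,0,0,0,1],[0.0008,-0.043,0,0,0,0,1],[0.0008,-0.043,0,0,0,0,1]]' ; python3 -m inch '[[0.0008,-0.043,0,0,0,0,1],[0.0008,-0.043,0,0,0,0,1],[0,0,0,0,0,0,1],[0,0,0,0,0,0,1]]'
python3 - <<'E'
from h import *
np.set_printoptions(linewidth=200)
s=telemetry.observe();snap('scene','s12');p=s['position'];y=s['tool_rot'][2];print(p,s['tool_rot'],s['finger_force'])
d=np.array([.4433,.0826])-p[:2];print('tool shift',d@[np.cos(y),np.sin(y)],d@[np.sin(y),-np.cos(y)])
heldrod('s12','scene0',.006,.086,p)
E
```

```text
clock: 30.45
position: [0.4619, -0.216, 0.1042]
tool_rot: [-3.141, 0.002, 0.085]
force: [2.1, 0.0, -1.5]
grip_width: 0.009
finger_force: 78.6
clock: 30.95
position: [0.4476, -0.0015, 0.1045]
tool_rot: [3.141, 0.002, 0.086]
force: [0.9, 0.9, -0.7]
grip_width: 0.0088
finger_force: 78.6
clock: 31.35
position: [0.4421, 0.0833, 0.1045]
tool_rot: [3.141, 0.002, 0.088]
force: [-0.3, -0.9, -0.8]
grip_width: 0.0087
finger_force: 78.7
[0.44210646 0.08328444 0.10454239] [3.14108765e+00 1.68458695e-03 8.81535149e-02] 78.67545465007424
tool shift 0.0011286480367494385 0.0007868640821673513
-0.045 col 289 pred row 218.2
   209 [163 160 157 152 149 146 148 155 173 185 183 174 161 143 123 116 125 154 186 202 196] [ 33  35  35  29  31  26  35  74 171 240 259 251 223 150  62  25  52 138 230 263 216]
-0.035 col 286 pred row 216.7
   207 [184 174 167 165 159 157 153 153 160 174 182 177 160 138 123 122 129 147 174 185 180] [ 42  37  33  35  32  35  28  33  89 188 243 241 203 121  48  21  34  87 178 221 198]
-0.028 col 283 pred row 215.6
   206 [181 180 180 171 163 159 158 162 165 173 171 158 136 124 131 145 158 180 191 189 175] [ 26  20  20  18  20  20  31  49 111 192 205 175  95  41  18  21  74 136 162 150 132]
0.028 col 267 pred row 207.5
   198 [ 43  43  44  41  42  43  47  63  91 114 119 114 105 115 148 170 181 183 176 169 163] [126 123 126 133 128 105  76  85  95  61  36  95 151 145  73  11  17  34  39  39  32]
0.035 col 265 pred row 206.6
   197 [ 42  44  43  39  41  41  45  62 102 140 150 146 135 136 158 182 186 186 187 184 176] [132 128 126 123 127 115  55  51 181 293 264 139  56  56  28  27  40  40  42  39  37]
0.045 col 263 pred row 205.2
   196 [ 43  43  42  37  33  36  42  64 104 139 149 142 130 129 154 179 184 185 185 186 186] [134 133 132 150 155 132  72  46 169 288 317 280 167  36  10  20  40  39  39  37  38]
```

```bash
python3 -m inch '[[0,0.0003,0.03,0,0,0,1],[0,0,0.018,0,0,0,1],[0,0,0.006,0,0,0,1],[0,0,0,0,0,0,1]]'; python3 -m inch '[[0,0,0.003,0,0,0,1],[0,0,0.003,0,0,0,1],[0,0,0,0,0,0,1]]';  python3 -m inch '[[0,0,0.003,0,0,0,1],[0,0,0.003,0,0,0,1],[0,0,0,0,0,0,1]]'
```

```text
clock: 31.8
position: [0.4425, 0.0813, 0.0508]
tool_rot: [3.141, 0.002, 0.084]
force: [0.0, -0.5, -0.3]
grip_width: 0.0088
finger_force: 79.7
clock: 32.1
position: [0.4432, 0.0824, 0.0456]
tool_rot: [-3.141, -0.001, 0.086]
force: [0.6, 0.6, 1.7]
grip_width: 0.0087
finger_force: 79.0
clock: 32.4
position: [0.4434, 0.0825, 0.0394]
tool_rot: [-3.141, -0.001, 0.086]
force: [3.7, 0.8, -5.6]
grip_width: 0.0089
finger_force: 78.3
```

```bash
python3 -m inch '[[0,0,0.003,0,0,0,1],[0,0,0.002,0,0,0,1],[0,0,0,0,0,0,1]]'; python3 -m inch '[[0,0,0.001,0,0,0,1],[0,0,0,0,0,0,1]]'; python3 -m inch '[[0,0,0,0,0,0,0.6],[0,0,0,0,0,0,0.6],[0,0,0,0,0,0,0.6],[0,0,-0.01,0,0,0,0.6],[0,0,-0.03,0,0,0,0.6]]'; python3 -m inch '[[0,0,-0.04,0,0,0,1],[0,0,-0.04,0,0,0,1],[0,0,-0.03,0,0,0,1],[0,-0.04,0,0,0,0,1],[0,-0.04,0,0,0,0,1]]';python3 -m inch '[[0,-0.04,0,0,0,0,1],[0,-0.04,0,0,0,0,1],[0,-0.04,0,0,0,0,1],[0,-0.04,0,0,0,0,1],[0,0,0,0,0,0,1]]'
python3 - <<'E'
from h import *
print(telemetry.observe()['position'])
a=snap('scene','s13');b=snap('top','t13')
A=cv2.resize(a[205:285,220:345,::-1],None,fx=4,fy=4,interpolation=cv2.INTER_CUBIC)
B=cv2.resize(b[185:260,225:350,::-1],None,fx=4,fy=4,interpolation=cv2.INTER_CUBIC)
cv2.imwrite('pics/v13.png',np.vstack([A[:300],B]))
E
```

```text
clock: 32.7
position: [0.4431, 0.0825, 0.0345]
tool_rot: [-3.141, -0.001, 0.086]
force: [-0.0, -0.0, 11.6]
grip_width: 0.0085
finger_force: 80.4
clock: 32.9
position: [0.4432, 0.0825, 0.0342]
tool_rot: [-3.141, -0.001, 0.086]
force: [-5.1, -0.7, 34.8]
grip_width: 0.0086
finger_force: 83.2
clock: 33.4
position: [0.4416, 0.082, 0.0726]
tool_rot: [3.141, 0.004, 0.086]
force: [0.4, -0.7, 1.1]
grip_width: 0.0344
finger_force: 0.0
clock: 33.9
position: [0.4363, 0.1627, 0.1851]
tool_rot: [-3.141, -0.002, 0.083]
force: [1.6, 0.5, -0.2]
grip_width: 0.0004
finger_force: 0.0
clock: 34.4
position: [0.4207, 0.3266, 0.1837]
tool_rot: [-3.14, 0.0, 0.091]
force: [-0.0, -1.3, -0.4]
grip_width: 0.0
finger_force: 0.0
[0.42066108 0.32664072 0.18367053]
```

View pics/v13.png

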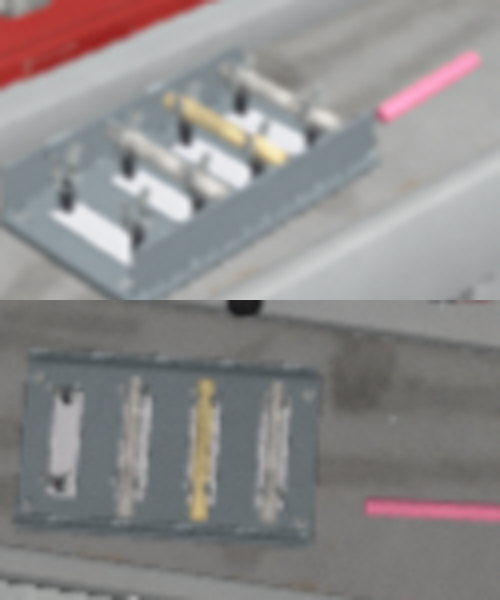

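```bash
python3 -m inch '[[0.022,-0.0326,0,0,0,0,1],[0,0,0.04,0,0,0,1],[0,0,0.04,0,0,0,1],[0,0,0.03,0,0,0,1],[0,0,0,0,0,0,1]]'; python3 -m inch '[[0,0,0.01,0,0,0,1],[0,0,0,0,0,0,1]]'
```

```text
clock: 35.0
position: [0.4402, 0.3533, 0.0706]
tool_rot: [3.138, 0.004, 0.084]
force: [0.2, -0.4, 0.9]
grip_width: 0.0002
finger_force: 0.0
clock: 35.2
position: [0.4419, 0.3557, 0.064]
tool_rot: [-3.141, -0.001, 0.085]
force: [-0.6, -0.0, 0.5]
grip_width: 0.0001
finger_force: 0.0
```

```bash
python3 -m inch '[[-0.002,-0.005,0.01,0,0,0,1],[0,0,0.005,0,0,0,1],[0,0,0.005,0,0,0,1],[0,0,0.004,0,0,0,1],[0,0,0,0,0,0,1]]'; python3 -m inch '[[0,0,0,0,0,0,1],[0,0,-0.01,0,0,0,1],[0,0,-0.04,0,0,0,1],[0,0,-0.04,0,0,0,1],[0,0,-0.04,0,0,0,1]]'; python3 -m inch '[[0,0,-0.01,0,0,0,1],[0,0,0,0,0,0,1],[0,0,0,0,0,0,1],[0,0,0,0,0,0,1]]'
python3 - <<'E'
from h import *
snap('scene','s14');t=snap('top','t14')
a=cv2.imread('pics/s13.png').astype(int);b=cv2.imread('pics/s14.png').astype(int)
print(np.abs(a-b).sum(2)[205:285,235:345].max())
for n in('rod_1_mid','rod_2_mid'):
    for r in landmark_of(n,'top'):print(n,r['score'],r['xy'])
E
```

```text
clock: 35.7
position: [0.439, 0.3612, 0.0402]
tool_rot: [-3.141, -0.0, 0.086]
force: [-6.7, -0.8, 21.7]
grip_width: 0.0003
finger_force: 11.1
clock: 36.2
position: [0.4389, 0.3603, 0.1708]
tool_rot: [3.141, 0.0, 0.086]
force: [0.4, 0.5, -0.3]
grip_width: -0.0004
finger_force: 0.0
clock: 36.6
position: [0.4385, 0.3602, 0.1779]
tool_rot: [3.14, 0.002, 0.086]
force: [0.7, 0.4, -0.0]
grip_width: -0.0001
finger_force: 0.0
9
rod_1_mid 0.66 [297.7, 223.2]
```

View pics/t14.png

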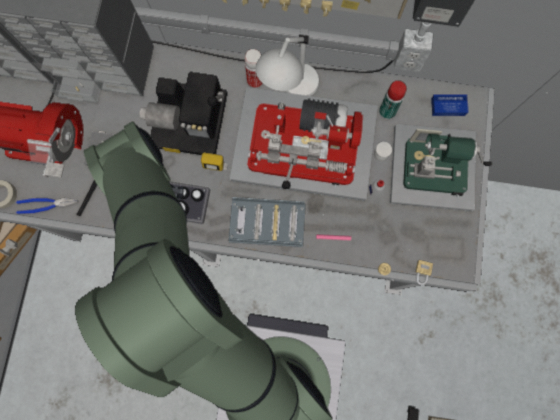

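The three rods show in the dock at (259–294, 221). Only the pink look-alike at (334,238) is still on the bench, and the other items haven't moved.

```bash
python3 -c "
from workcell import bot
print(bot.job_done())"
```

```text
the job is handed in; nothing more can be done
None
```

I woke the dock (left, right, middle), seated all three rods present in slots 2, 3 and 4, pressed the large key and handed the job in; one risk is that the wrist force read 122 N for a moment while I re-gripped the second rod, above the 120 N limit, and the hand-in returned no verdict.

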